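Load the gas-drying manifold and thread its retaining rod

ROBOT

A 7-joint arm with a two-finger parallel gripper is mounted at the origin on a cart in front of the work surface, level with it; the furniture and walls round the work are solid. World frame = base frame: x ahead of the robot, y to its left, z up, the work surface at z = 0. Lengths are in m, angles in rad, forces in N, time in s.
With the tool pointing down it reaches from about 0.425 to 0.925 m from the base axis. Payload 6.8 kg.
Tool frame: the origin (TCP) lies midway between the tips of the shut fingers; the grasp point (between the pads) lies r.grip_point_offset behind it (r.grip_point_offset is the distance from the TCP to the grasp point, in m); z points along the fingers, y is the line along which they close (so a half turn about z gives the same grasp; the last joint's range is limited). The gripper opens to 85 mm and grips with 20 to 120 N. Pads are 22 mm wide; open, the fingers measure 114 mm over their backs; the gripper's body (76 mm by 85 mm) begins 54 mm behind the grasp point. The pads swing forward as they close: fully open they stand 13 mm farther back than shut.
Start: joints at [-1.347, 0.477, 0.022, 1.555, -0.011, 1.109, -0.083], TCP at [0.22, 0.638, 0.231] pointing down, gripper open.
Joint ranges: [-2.96, 2.96], [-0.34, 2.1], [-1.41, 1.46], [0.24, 2.44], [-1.37, 4.51], [0.17, 1.92], [-2.96, 2.96]. Speed limits (rad/s): [2.39, 2.39, 3.14, 3.14, 3.14, 3.14, 3.14].

INTERFACE

Orientations are given as a rotation vector (axis times angle).
In Python, from bench import r gives the robot as it stands. The module is installed in compiled form; this text tells all that it offers.
- The arm moves only by the shell command python3 -m crank 'ROWS' [FORCE]. ROWS is JSON, a list of rows, each a list of 5 numbers: the shift along the world's x, y, z in units of 200 mm (1.0 is 200 mm), then the turn about the world's z in units of 45 degrees (1.0 is 45 degrees), then the opening, from -1 (shut) to 1 (fully open). In form: [[dx, dy, dz, turn, jaw], ...]. A call has 1 to 8 rows; each row shifts and turns the commanded pose from where the row before left it; what a row does not reach is not made up. A row lasts 1/12 s, in which the tool goes at most 41.7 mm and 7.16 degrees, less where a joint would pass 70% of its speed; a pose out of reach is approached as far as the arm can. A call with a number of a shift or a turn outside -1 to 1 is refused whole. A call with a gripper value outside its range is refused whole. The fingers move at their own pace and stop on an object; FORCE is the grip in N (left out, the last holds). Time passes only in rows, so rows that do not move let the fingers close. It gives the time, the measured TCP pose, the force, the opening and the grip force at its end, in the units of the state.
- r.get_obs(): the state, without advancing time (a new reading comes with each control period).
- r.grab_frame(name): name is "side" or "top"; returns the picture (420x560x3 uint8, blue, green, red); there is no depth.
- r.camera_model(name): a dict with "fx", "fy", "cx", "cy" (pixels), "R" (3x3) and "t" (3): a world point X has camera coordinates R X + t. Camera axes: x right, y down, z forward; pixel columns grow to the right and rows downward; lengths in m; the calibration is good to about 2 mm. A picture is of the moment at which its call begins. camera_model takes no time and is no camera call.
- r.hand_in(): hands the job in; it is judged then, once.
The state is a dict: "clock": time; "joints": joint angles; "qvel": joint speeds; "tau": joint torques, N m; "tcp_pos": TCP position; "orientation": TCP orientation; "contact_force": force on the tool from outside, world axes, zero at the start; "moment": the same for the moment, N m; "grip_width": finger opening in m; "gripper_force": force on a finger pad.
Only numpy, scipy, OpenCV 4.12 (cv2) and the standard library are available. Lean on these libraries where they do the work, as an engineer would, in place of code of your own. Each camera call takes 0.05 s, during which the arm holds its last target. There are 200 camera calls.

TASK

Put the regenerated drying cartridges that stand on the table into ports of the drying manifold, one to a port (any port), pushing each down against its spring and turning it a quarter turn clockwise until it locks with its bail handle square across the manifold. Then thread the retaining rod through the bores of both end brackets, under all the bail handles, and push it home until its collar meets the bracket; let go of everything. Do not tip a cartridge over, and leave the other things on the table alone.

Things in the scene. Friction and masses are not known exactly. Their poses are not given: they have to be found in the camera images.
- manifold: The drying manifold, fixed to the table: aluminium base plate 78 (x) by 262 (y) by 12 mm with three bayonet ports in a row along its y axis, 64 mm apart, and an end bracket at y = -110 and y = +110 mm (each 40 mm in x, 14 mm thick in y, 133 mm tall). Origin: centre of its underside, on the table. z up; y along the row to the robot's left, x away from the robot (within 0.35 rad).
- port_left (a point): Centre of the top of the left bayonet port (y = +64 mm): a black collar 61 mm across, its top 40 mm above the table; axes as the manifold's. Its round mouth (37 mm) has two entry slots, 15 mm wide, towards +y and -y of the manifold: a cartridge goes in with its x axis (lugs, bail) along the manifold's y, until it rests on a sprung seat, underside 14 mm below this point.
- port_middle (a point): The same for the middle port (y = 0). From rest on the seat, a cartridge pushed down 6 to 10 mm more (underside 20 to 24 mm below this point; spring 3 N at first, 10 N at the bottom stop) can turn a quarter turn clockwise seen from above, up to a stop; the other way is blocked.
- port_right (a point): The same for the right port (y = -64 mm). Let go after the quarter turn, the spring lifts the cartridge's lugs 3 to 5 mm into two pockets under the rim: it is locked, bail across the manifold (along its x), underside 17 mm below this point, with about 5 degrees of play.
- bore_right (a point): Centre of the bore, 15 mm in diameter, in the outer face of the right end bracket, 118 mm above the table; the bore runs along the manifold's y, 14 mm long, slightly chamfered.
- bore_left (a point): The same in the outer face of the left end bracket, 234 mm further along y. The two bores are coaxial; their line runs through the bail handles of locked cartridges, 5 mm off the middle of the opening at most.
- bore_mid (a point): Point on the line of the bores half way between the two brackets.
- cartridge_a: White desiccant cartridge, 120 mm tall, 0.12 kg, standing on the table; origin: centre of its underside, z up. Neck 34 mm across, z 0 to 24, with two lugs (12 mm wide, z 5 to 11) along +x and -x, out to 23.5 mm; body 48 mm across, z 24 to 73; grey cap to z 80; above it a bail handle in the x-z plane. Half a turn about z changes nothing. One of the three may be absent.
- cartridge_b: Another, as cartridge_a.
- cartridge_c: Another, as cartridge_a.
- bail_a (a point): Middle of the top bar of this cartridge's bail handle, 115 mm above its underside. The bar is level, 44 mm along the cartridge's x, 10 mm thick in y, 10 mm high: pinch it across the 10 mm from above. Below it is an opening 28 mm wide (x) and 30 mm high (z 80 to 110).
- bail_b (a point): The same on cartridge_b.
- bail_c (a point): The same on cartridge_c.
- rod: Retaining rod, 300 mm, 0.14 kg, lying on the table. Steel shaft 12 mm in diameter along x, from a collar 18 mm across (face at x = -117 mm) to a tapered nose (last 12 mm) ending at x = +131 mm. Origin on the shaft's axis, where bore_mid lies when the collar meets a bracket. It may go in from either end; there is more room at the right.
- rod_tip (a point): End of the rod's nose, axes as the rod's.
- rod_grip (a point): Middle of the rod's square black grip, 46 x 18 x 18 mm, behind the collar (x = -169 to -123 mm of the rod).
- beaker_50: bystander, not part of the job: small glass beaker, 45 mm across, 58 mm tall, behind the work; origin at its underside.
- jar_5: bystander, not part of the job: small sample jar with a screw lid, 48 mm across, 58 mm tall, behind the work; origin at its underside.
- slide_box: bystander, not part of the job: box for microscope slides, 68 x 105 x 34 mm, behind the work; origin at its underside.
Things that resemble listed ones, but are neither listed nor needed, are in the scene too. What is shaped like the cartridge_a but green or pink is not meant.

How it is judged:
On the way:
1. every cartridge is locked in a port, and the rod is not yet home (angle between the x axis of each of cartridge_a, cartridge_b, cartridge_c and the x axis of manifold, either way round below 0.13 rad and angle between each of cartridge_a, cartridge_b, cartridge_c's own z axis and vertical below 0.12 rad and ((horizontal distance between cartridge_a and port_left below 0.004 m and z of cartridge_a in the frame of port_left between -0.019 and -0.0145 m) or (horizontal distance between cartridge_a and port_middle below 0.004 m and z of cartridge_a in the frame of port_middle between -0.019 and -0.0145 m) or (horizontal distance between cartridge_a and port_right below 0.004 m and z of cartridge_a in the frame of port_right between -0.019 and -0.0145 m)) and ((horizontal distance between cartridge_b and port_left below 0.004 m and z of cartridge_b in the frame of port_left between -0.019 and -0.0145 m) or (horizontal distance between cartridge_b and port_middle below 0.004 m and z of cartridge_b in the frame of port_middle between -0.019 and -0.0145 m) or (horizontal distance between cartridge_b and port_right below 0.004 m and z of cartridge_b in the frame of port_right between -0.019 and -0.0145 m)) and ((horizontal distance between cartridge_c and port_left below 0.004 m and z of cartridge_c in the frame of port_left between -0.019 and -0.0145 m) or (horizontal distance between cartridge_c and port_middle below 0.004 m and z of cartridge_c in the frame of port_middle between -0.019 and -0.0145 m) or (horizontal distance between cartridge_c and port_right below 0.004 m and z of cartridge_c in the frame of port_right between -0.019 and -0.0145 m)) and distance between rod and bore_mid above 0.05 m), for 0.2 s.
At the end, for the whole second after the job is handed in: Each cartridge is locked upright in a port: within 4 mm of its axis, underside 14.5 to 19 mm below the port's top, bail within 0.13 rad of square across; the rod is through both bores, its origin within 8 mm of bore_mid and within 0.04 rad of their line; all at rest (angle between the x axis of each of cartridge_a, cartridge_b, cartridge_c and the x axis of manifold, either way round below 0.13 rad and angle between each of cartridge_a, cartridge_b, cartridge_c's own z axis and vertical below 0.12 rad and ((horizontal distance between cartridge_a and port_left below 0.004 m and z of cartridge_a in the frame of port_left between -0.019 and -0.0145 m) or (horizontal distance between cartridge_a and port_middle below 0.004 m and z of cartridge_a in the frame of port_middle between -0.019 and -0.0145 m) or (horizontal distance between cartridge_a and port_right below 0.004 m and z of cartridge_a in the frame of port_right between -0.019 and -0.0145 m)) and ((horizontal distance between cartridge_b and port_left below 0.004 m and z of cartridge_b in the frame of port_left between -0.019 and -0.0145 m) or (horizontal distance between cartridge_b and port_middle below 0.004 m and z of cartridge_b in the frame of port_middle between -0.019 and -0.0145 m) or (horizontal distance between cartridge_b and port_right below 0.004 m and z of cartridge_b in the frame of port_right between -0.019 and -0.0145 m)) and ((horizontal distance between cartridge_c and port_left below 0.004 m and z of cartridge_c in the frame of port_left between -0.019 and -0.0145 m) or (horizontal distance between cartridge_c and port_middle below 0.004 m and z of cartridge_c in the frame of port_middle between -0.019 and -0.0145 m) or (horizontal distance between cartridge_c and port_right below 0.004 m and z of cartridge_c in the frame of port_right between -0.019 and -0.0145 m)) and distance between rod and bore_mid below 0.008 m and angle between the x axis of rod and the y axis of manifold, either way round below 0.04 rad and linear speed of each of rod, cartridge_a, cartridge_b, cartridge_c below 0.02 m/s); the robot touches nothing.
It fails at once if a cartridge is tipped over (leans more than 0.7 rad) (angle between any of cartridge_a, cartridge_b, cartridge_c's own z axis and vertical above 0.7 rad).
It fails at once if a bystander (beaker, jar, slide box) is moved more than 4 cm (distance of any of beaker_50, jar_5, slide_box from where it was at the start of the episode above 0.04 m).
Of cartridge_a, cartridge_b, cartridge_c only 2 to 3 are there at a start; the rules pass over those that are not, and their reading is None.
At some moment in a run one of rod may be knocked a few centimetres aside while the robot is not near it.
It also fails if it takes over 210 s, if anything falls off the work surface, if the arm or the gripper's body presses on something with over 40 N, if the wrist force passes 120 N, or if a joint passes its speed limit or range.

## Working session

There is one attempt and no reset: what is moved stays moved. The work goes in short steps, Python scripts to look and compute and a shell command to move; the robot and the scene stay as the last step left them, time stands still between calls to the robot, and variables do not carry over. Pictures are saved under pics/ and viewed, at most 14 in all, crops included, and the job is handed in when it is done.

```bash
mkdir -p pics
python3 - <<'E'
from bench import r
import cv2,numpy as np
np.set_printoptions(precision=4,suppress=True)
for n in("side","top"):
    im=r.grab_frame(n); cv2.imwrite(f"pics/{n}0.png",im)
    c=r.camera_model(n); print(n,c["fx"],c["fy"],c["cx"],c["cy"],"pos",-np.array(c["R"]).T@np.array(c["t"]));print(np.array(c["R"]))
o=r.get_obs(); print(o, r.grip_point_offset)
E
```

```text
side 414.65486467102465 414.65486467102465 279.6783759780745 220.75573305002246 pos [0.5748 0.9396 0.6783]
[[-0.9997  0.0159 -0.0189]
 [ 0.0245  0.547  -0.8368]
 [-0.003  -0.837  -0.5472]]
top 428.9123025703244 428.9123025703244 274.6986827760295 210.31902508126046 pos [0.4349 0.0273 1.3195]
[[-0.0066 -1.     -0.0074]
 [-0.9936  0.0074 -0.1129]
 [ 0.1129  0.0066 -0.9936]]
{'clock': 0.1, 'joints': array([-1.3471,  0.4777,  0.0224,  1.5563, -0.0115,  1.1093, -0.0831]), 'qvel': array([-0.0011,  0.0005, -0.0001, -0.0038, -0.0002,  0.0003,  0.001 ]), 'tau': array([  0.0046, -59.7755,   1.6138, -28.1951,   0.0129,   0.005 ,
        -0.    ]), 'tcp_pos': array([0.2197, 0.6377, 0.2305]), 'orientation': array([-0.5188, -3.0983,  0.0025]), 'contact_force': array([-0.3088,  0.5634, -0.6676]), 'moment': array([ 0.0427,  0.0249, -0.0138]), 'gripper_force': 0.0, 'grip_width': 0.08557829321500358} 0.0187
```

View pics/side0.png

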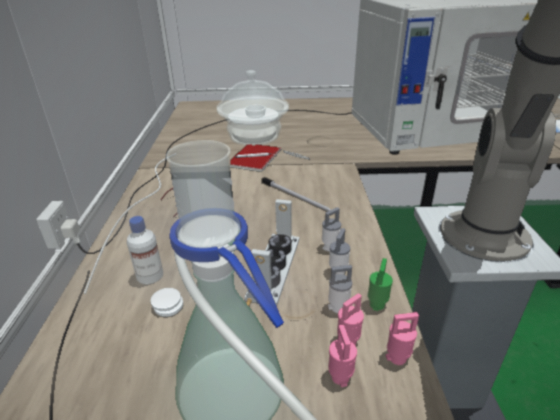

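View pics/top0.png

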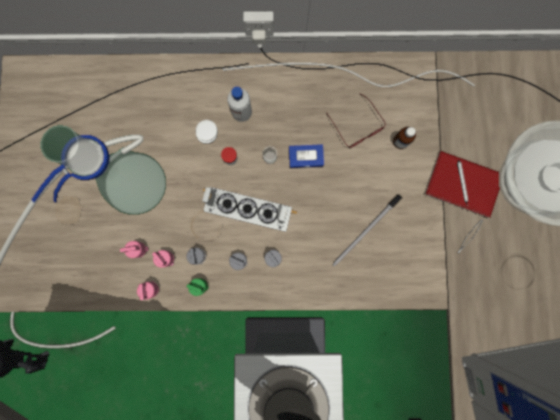

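The top view shows the manifold around (247,209), with ports at about (227,203), (248,208), (268,213). Three grey-capped cartridges stand at (195,256), (237,260) and (272,257), and the rod runs from its nose (335,263) to its grip (396,200). The side view shows the cartridges at (332,235), (340,260) and (341,290), with the manifold partly hidden by the flask. I'll enlarge both.

Run:
```python
import cv2
t=cv2.imread("pics/top0.png"); s=cv2.imread("pics/side0.png")
cv2.imwrite("pics/topc.png",cv2.resize(t[180:280,180:312],None,fx=6,fy=6,interpolation=cv2.INTER_CUBIC))
cv2.imwrite("pics/sidec.png",cv2.resize(s[170:320,240:400],None,fx=4,fy=4,interpolation=cv2.INTER_CUBIC)[:, :])
```

```text
(no output)
```

View pics/topc.png

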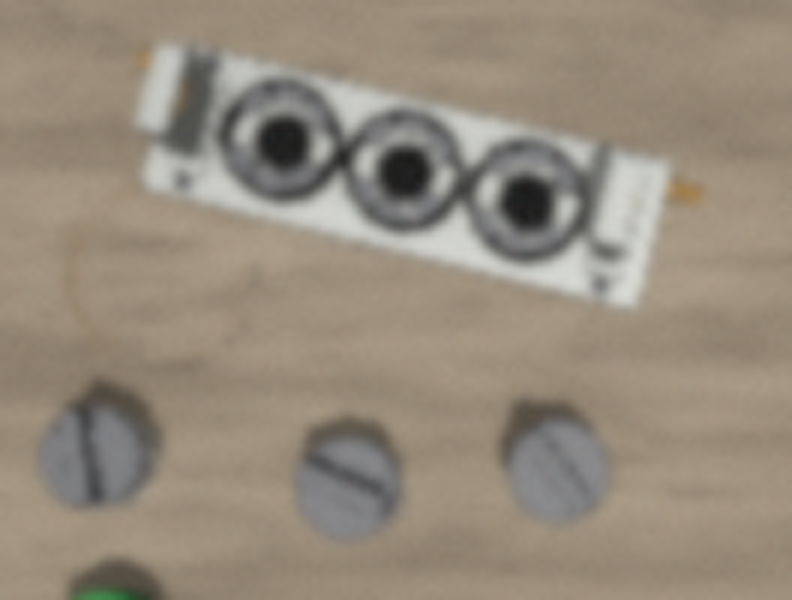

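View pics/sidec.png

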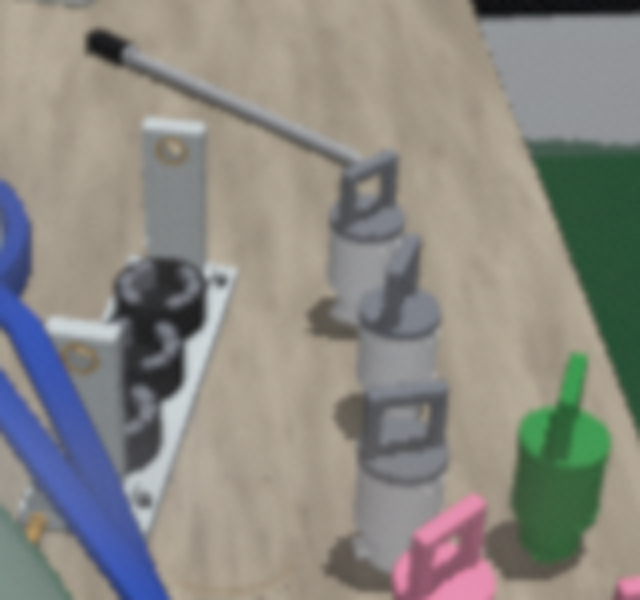

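The top crop puts the port centres near (283,139), (404,171) and (525,201). The bail bars span (83,405)-(97,503), (310,457)-(393,497) and (543,430)-(590,500). The side crop shows the bores at (172,150) on the far bracket's inner face and (80,358) on the near bracket's outer face. Next I'll fit poses and overlay the models.

```bash
cat > h.py <<'E'
import numpy as np, cv2
from bench import r
from scipy.optimize import least_squares
np.set_printoptions(precision=4,suppress=True)
CAM={n:r.camera_model(n) for n in("side","top")}
def proj(n,X):
    c=CAM[n]; p=np.atleast_2d(X)@np.array(c["R"]).T+np.array(c["t"])
    return np.c_[c["fx"]*p[:,0]/p[:,2]+c["cx"],c["fy"]*p[:,1]/p[:,2]+c["cy"]]
def ray(n,uv,z):
    c=CAM[n];R=np.array(c["R"]);o=-R.T@np.array(c["t"])
    d=R.T@np.array([(uv[0]-c["cx"])/c["fx"],(uv[1]-c["cy"])/c["fy"],1.]); return o+d*(z-o[2])/d[2]
def pose(p,P):  # p=(x,y,z,yaw)
    c,s=np.cos(p[3]),np.sin(p[3]); P=np.atleast_2d(P)
    return np.c_[p[0]+c*P[:,0]-s*P[:,1],p[1]+s*P[:,0]+c*P[:,1],p[2]+P[:,2]]
def circ(rad,z,x=0,y=0,n=40):
    t=np.linspace(0,2*np.pi,n); return np.c_[x+rad*np.cos(t),y+rad*np.sin(t),0*t+z]
def box(x0,x1,y0,y1,z0,z1):
    a=[(x0,y0),(x1,y0),(x1,y1),(x0,y1),(x0,y0)]
    return [np.array([(*q,z) for q in a]) for z in(z0,z1)]+[np.array([(*q,z0),(*q,z1)]) for q in a[:4]]
CART=[circ(.017,0),circ(.024,.024),circ(.024,.08)]+box(-.022,.022,-.005,.005,.08,.12)+box(-.014,.014,-.005,.005,.08,.11)
MAN=box(-.039,.039,-.131,.131,0,.012)+[circ(.0305,.04,0,y) for y in(-.064,0,.064)]+[circ(.0185,.04,0,y) for y in(-.064,0,.064)]
for y in(-.110,.110): MAN+=box(-.02,.02,y-.007,y+.007,.012,.133)
ROD=[np.array([(-.117,0,0),(.131,0,0)])]+box(-.169,-.123,-.009,.009,-.009,.009)
def draw(im,n,lines,p,crop,k,col=(0,0,255)):
    for L in lines:
        q=(proj(n,pose(p,L))-[crop[0],crop[1]]+.5)*k
        cv2.polylines(im,[np.round(q*8).astype(int)],False,col,1,cv2.LINE_AA,3)
def crop(im,c,k): return cv2.resize(im[c[1]:c[3],c[0]:c[2]],None,fx=k,fy=k,interpolation=cv2.INTER_CUBIC)
def full(uv,c,k): return (np.array(uv,float)+.5)/k+[c[0],c[1]]-.5
E
cat > fit.py <<'E'
from h import *
TC=(180,180,312,280);SC=(240,170,400,320)
T=lambda *q:full(q,TC,6); S=lambda *q:full(q,SC,4)
obs=[("top",(0,.064,.04),T(283,139)),("top",(0,0,.04),T(404,171)),("top",(0,-.064,.04),T(525,201)),
("side",(0,-.103,.118),S(172,150)),("side",(0,.117,.118),S(80,358))]
def fit(obs,p0,fz=None):
    def f(p):
        q=(p[0],p[1],p[3] if len(p)>3 else 0,p[2])
        return np.concatenate([proj(n,pose(q,P))[0]-u for n,P,u in obs])
    s=least_squares(f,p0); print(s.x,"res",np.round(s.fun,1)); return s.x
m=fit(obs,[.5,.1,-.25]); fit(obs,[.5,.1,-.25,0])
cs=[]
for (a,b),sb in zip([((83,405),(97,503)),((310,457),(393,497)),((543,430),(590,500))],[((363,390),(447,384)),((415,240),(390,290)),((343,168),(397,155))]):
    A,B=ray("top",T(*a),.12),ray("top",T(*b),.12); mid=(A+B)/2; yaw=np.arctan2(*(A-B)[1::-1])
    print("top",mid,yaw,np.linalg.norm(A-B),"side",ray("side",S(*np.mean(sb,0)),.12)); cs.append((mid[0],mid[1],0,yaw))
np.save("c.npy",cs); np.save("m.npy",m)
t=crop(cv2.imread("pics/top0.png"),TC,6);s=crop(cv2.imread("pics/side0.png"),SC,4)
for im,n,C,k in((t,"top",TC,6),(s,"side",SC,4)):
    draw(im,n,MAN,(m[0],m[1],0,m[2]),C,k)
    for c in cs: draw(im,n,CART,c,C,k)
cv2.imwrite("pics/ov.png",np.hstack([cv2.resize(t,None,fx=.5,fy=.5),np.zeros((300,4,3),np.uint8),cv2.resize(s[:,:],(320,300))]) if 0 else cv2.resize(t,None,fx=1,fy=1)); cv2.imwrite("pics/ovs.png",s)
print([ray("top",q,.009) for q in((335,263),(399,196))])
print("flask",ray("top",(133,183),.0),ray("top",(85,157),.25))
E
python3 fit.py
```

```text
[ 0.5883  0.1191 -0.2523] res [-0.4  0.   0.  -0.2  0.5 -0.1  0.2  0.3  0.   0. ]
[ 0.5883  0.1193 -0.2522  0.0004] res [-0.4  0.  -0.  -0.2  0.5 -0.1  0.2  0.2  0.  -0.1]
top [0.447  0.2592 0.12  ] 0.15689075658240298 0.04585891490424829 side [0.4462 0.2661 0.12  ]
top [0.4356 0.1377 0.12  ] 1.119677160503872 0.04282685795044385 side [0.4323 0.1559 0.12  ]
top [0.4404 0.0381 0.12  ] 0.5875795005426241 0.038914403634305164 side [0.4372 0.0414 0.12  ]
[array([ 0.4219, -0.1456,  0.009 ]), array([ 0.6254, -0.3472,  0.009 ])]
flask [0.6741 0.4785 0.    ] [0.6971 0.518  0.25  ]
```

View pics/ov.png

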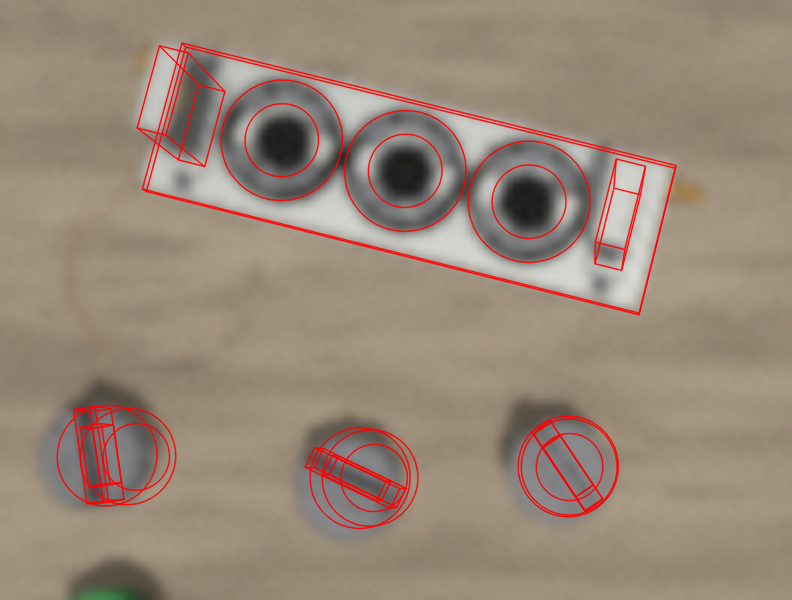

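View pics/ovs.png

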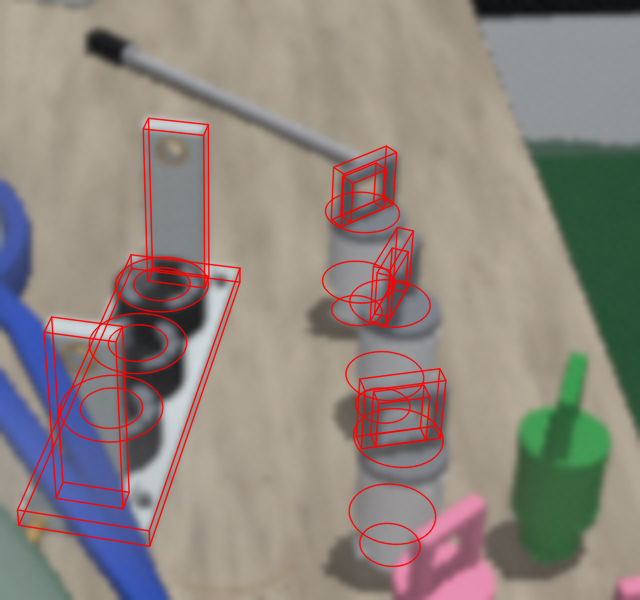

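The manifold model fits to within about 3 mm. The dark stripes are the bails' shaded sides, so my bail clicks were off. I'll refit the cartridges from their cap discs in both views: top (88,457), (346,490), (560,472) and side (403,457), (399,313), (367,215).

```bash
cat > fit2.py <<'E'
from h import *
TC=(180,180,312,280);SC=(240,170,400,320)
T=lambda *q:full(q,TC,6); S=lambda *q:full(q,SC,4)
m=np.load("m.npy"); cs=[]
for t,s,b,yaw in zip([(88,457),(346,490),(560,472)],[(403,457),(399,313),(367,215)],[(405,386),(403,258),(370,163)],[.157,1.12,.588]):
    s3=least_squares(lambda p:np.r_[proj("top",p)[0]-T(*t),proj("side",p)[0]-S(*s)],[.44,.1,.08]).x
    f=least_squares(lambda p:np.r_[proj("top",[p[0],p[1],.08])[0]-T(*t),proj("side",[p[0],p[1],.08])[0]-S(*s),proj("side",[p[0],p[1],.12])[0]-S(*b)],[.44,.1])
    print("cap",s3,"fit",f.x,np.round(f.fun,1)); cs.append((*f.x,0,yaw))
np.save("c.npy",cs)
t=crop(cv2.imread("pics/top0.png"),TC,6);s=crop(cv2.imread("pics/side0.png"),SC,4)
for im,n,C,k in((t,"top",TC,6),(s,"side",SC,4)):
    for c in cs: draw(im,n,CART,c,C,k)
cv2.imwrite("pics/ov2.png",np.hstack([cv2.resize(t[360:],(475,144)),np.zeros((144,2,3),np.uint8)]) if 0 else np.vstack([t[370:560,0:640],s[120:580][:400]]))
E
python3 fit2.py
```

```text
cap [0.4453 0.2692 0.0741] fit [0.446  0.2696] [-0.6 -0.  -0.3 -2.   0.3  1.3]
cap [0.4298 0.1443 0.0764] fit [0.4304 0.1464] [-0.8 -0.3  0.1 -0.6  0.1 -0.6]
cap [0.4372 0.0416 0.0792] fit [0.4373 0.0422] [-0.2 -0.  -0.  -0.1  0.  -0.2]
```

View pics/ov2.png

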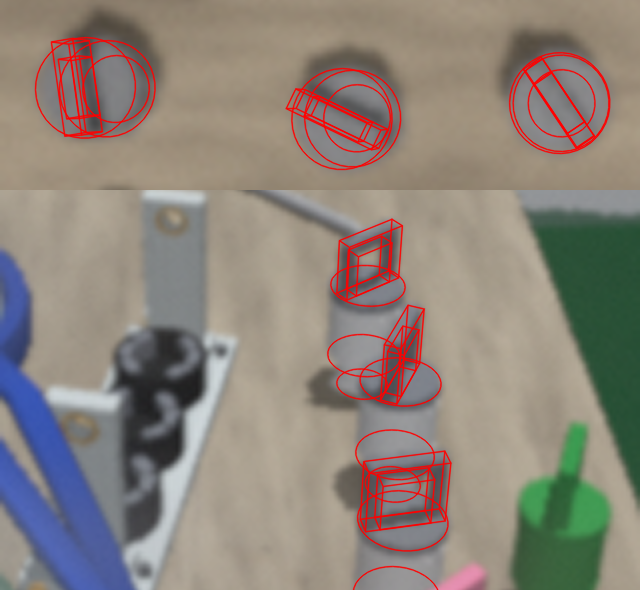

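Poses are consistent between the two views (cap height 74–79 mm against the nominal 80). Moving to cartridge A.

```bash
python3 -m crank '[[0.1,-0.15,0,0.1,0],[0.1,-0.15,0,0.1,0],[0.1,-0.15,0,0.1,0],[0.1,-0.15,0,0.1,0],[0.1,-0.15,0,0.1,0],[0.1,-0.15,0,0.12,0],[0.1,-0.15,0,0,0],[0.1,-0.15,0,0,0]]' 60; python3 -m crank '[[0.1,-0.15,0,0,0],[0.1,-0.15,0,0,0],[0.1,-0.15,0,0,0],[0.03,-0.19,0,0,0],[0,0,-0.15,0,0],[0,0,-0.15,0,0],[0,0,0,0,0],[0,0,0,0,0]]'
python3 - <<'E'
from h import *
o=r.get_obs();print(o["joints"]); 
c=(120,200,300,310);im=r.grab_frame("top");sc=(300,190,440,330);s=r.grab_frame("side")
cv2.imwrite("pics/a1.png",np.hstack([cv2.resize(crop(im,c,2.2),(396,242)),cv2.resize(crop(s,sc,1.73),(242,242))]))
E
```

```text
clock: 0.77
tcp_pos: [0.3805, 0.3963, 0.231]
orientation: [0.244, -3.132, 0.001]
contact_force: [-0.0, 0.1, -0.2]
grip_width: 0.0425
gripper_force: 0.0
clock: 1.43
tcp_pos: [0.4448, 0.2696, 0.1703]
orientation: [0.244, -3.129, 0.003]
contact_force: [0.2, 0.6, -0.2]
grip_width: 0.0426
gripper_force: 0.0
[-0.7227  0.297   0.0693  1.9859 -0.0267  0.8635  1.0871]
```

```bash
python3 -m crank '[[0.006,0,-0.15,0,0],[0,0,-0.15,0,0],[0,0,-0.07,0,0],[0,0,0,0,0],[0,0,0,0,-1],[0,0,0,0,-1],[0,0,0,0,-1],[0,0,0,0,-1]]' 60
python3 - <<'E'
from h import *
c=(160,210,260,300);im=r.grab_frame("top");sc=(300,220,400,310);s=r.grab_frame("side")
cv2.imwrite("pics/a2.png",np.hstack([crop(im,c,4),crop(s,sc,4)]))
E
```

```text
clock: 2.2
tcp_pos: [0.4485, 0.2708, 0.0993]
orientation: [-0.243, 3.129, 0.003]
contact_force: [0.9, -1.8, 7.4]
grip_width: 0.0089
gripper_force: 58.8
```

View pics/a2.png

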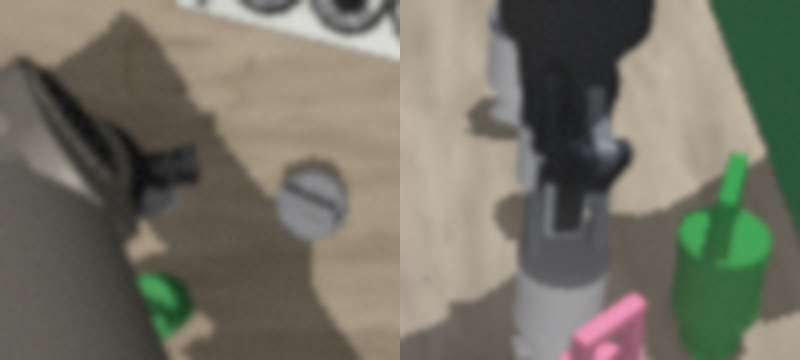

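The fingers hold bail A near its middle; in the side crop the finger centre is about (570,195) against a bail centre of about (574,195). Lift, turn and carry it to the left port.

```bash
python3 -m crank '[[0,0,0.2,0,-1],[0,0,0.2,0,-1],[0,0,0,-0.14,-1],[0,0,0,-0.148,-1],[0,0,0,-0.148,-1],[0,0,0,-0.148,-1],[0,0,0,-0.148,-1],[0,0,0,-0.148,-1]]'; python3 -m crank '[[0.08,-0.045,0,-0.148,-1],[0.1,-0.055,0,-0.148,-1],[0.1,-0.055,0,-0.148,-1],[0.1,-0.055,0,-0.148,-1],[0.1,-0.055,0,-0.148,-1],[0.1,-0.055,0,-0.148,-1],[0.1,-0.055,0,-0.148,-1],[0.11,-0.067,0,-0.148,-1]]';  python3 -m crank '[[0,0,0,-0.148,-1],[0,0,0,-0.148,-1],[0,0,0,-0.147,-1],[0,0,0,-0.014,-1],[0,0,0,0,-1],[0,0,0,0,-1]]'
python3 - <<'E'
from h import *
print(r.get_obs()["joints"])
m=np.load("m.npy")
for y in(.064,0,-.064): print(pose((m[0],m[1],0,m[2]),(0,y,0)))
c=(180,170,280,260);im=r.grab_frame("top");sc=(230,180,330,270);s=r.grab_frame("side")
cv2.imwrite("pics/a3.png",np.hstack([crop(im,c,4),crop(s,sc,4)]))
E
```

```text
clock: 2.97
tcp_pos: [0.4471, 0.2703, 0.1781]
orientation: [0.841, 3.027, 0.002]
contact_force: [-0.5, -0.9, -2.2]
grip_width: 0.0086
gripper_force: 59.1
clock: 3.63
tcp_pos: [0.6056, 0.1822, 0.178]
orientation: [-2.107, -2.33, -0.002]
contact_force: [0.1, 0.4, -1.5]
grip_width: 0.0086
gripper_force: 59.1
clock: 4.13
tcp_pos: [0.605, 0.1821, 0.1777]
orientation: [-2.481, -1.927, -0.001]
contact_force: [-0.2, -0.0, -1.2]
grip_width: 0.0087
gripper_force: 59.1
[-0.7709  0.5015  0.5242  1.7439 -0.2954  0.9749 -0.383 ]
[[0.6043 0.1811 0.    ]]
[[0.5883 0.1191 0.    ]]
[[0.5723 0.0572 0.    ]]
```

View pics/a3.png

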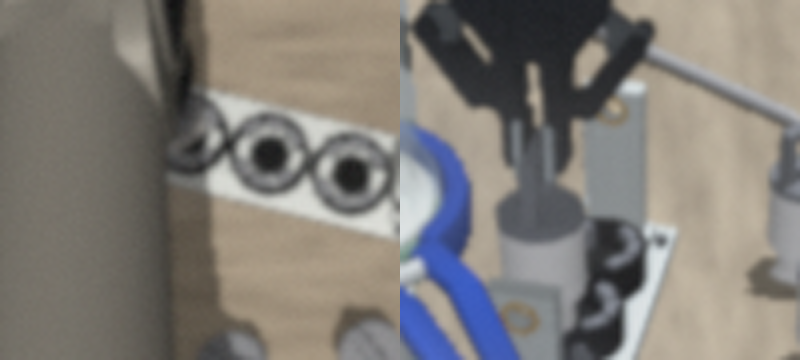

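The cartridge hangs over the left port with its bail along the row. In the side crop its cap ellipse is centred near (542,203). Checking that against the port and lowering.

```bash
python3 - <<'E'
from h import *
print(ray("side",full((142,203),(230,180),4),.158))
E
python3 -m crank '[[0,0,-0.08,0,-1],[0,0,-0.08,0,-1],[0,0,-0.04,0,-1],[0,0,-0.03,0,-1],[0,0,0,0,-1]]'; python3 -m crank '[[0,0,-0.02,0,-1],[0,0,-0.02,0,-1],[0,0,-0.02,0,-1],[0,0,0,0,-1]]'
```

```text
[0.6048 0.1812 0.158 ]
clock: 4.65
tcp_pos: [0.6102, 0.1803, 0.1367]
orientation: [2.483, 1.918, 0.014]
contact_force: [-1.2, -3.9, 26.7]
grip_width: 0.0089
gripper_force: 65.5
clock: 4.98
tcp_pos: [0.6063, 0.1808, 0.1198]
orientation: [2.483, 1.921, 0.003]
contact_force: [1.0, -2.4, 5.9]
grip_width: 0.0084
gripper_force: 61.4
```

```bash
python3 -m crank '[[0,0,-0.01,0,-1],[0,0,0,0,-1],[0,0,0,0,-1]]';python3 -m crank '[[0,0,-0.01,0,-1],[0,0,0,0,-1],[0,0,0,0,-1]]'
python3 - <<'E'
from h import *
sc=(230,180,330,270);s=r.grab_frame("side")
cv2.imwrite("pics/a4.png",crop(s,sc,6))
E
```

```text
clock: 5.23
tcp_pos: [0.6065, 0.1808, 0.1182]
orientation: [2.483, 1.921, 0.003]
contact_force: [2.7, -3.2, 6.2]
grip_width: 0.0086
gripper_force: 61.4
clock: 5.48
tcp_pos: [0.6067, 0.1808, 0.1164]
orientation: [2.483, 1.921, 0.003]
contact_force: [0.7, -3.0, 8.2]
grip_width: 0.0087
gripper_force: 61.6
```

View pics/a4.png

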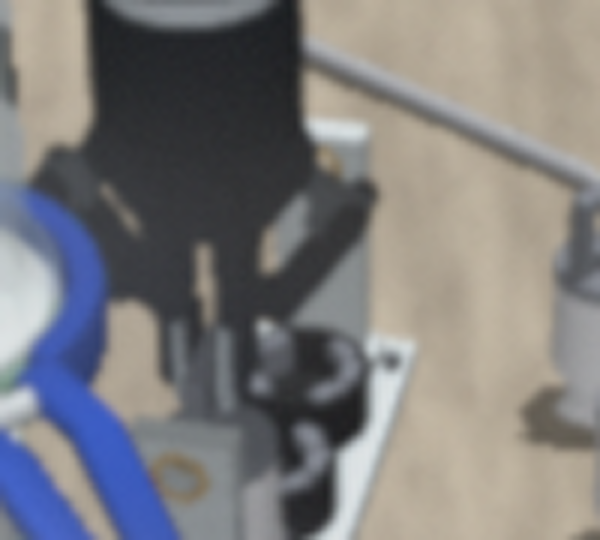

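The cartridge is in the left port and the spring is answering (6 to 8 N). Press a little more and turn.

```bash
python3 -m crank '[[0,0,-0.008,0,-1],[0,0,0,-0.1,-1],[0,0,0,-0.1,-1],[0,0,0,0,-1]]'; python3 -m crank '[[0,0,0,-0.14,-1],[0,0,0,-0.14,-1],[0,0,0,-0.14,-1],[0,0,0,-0.14,-1],[0,0,0,0,-1]]'
```

```text
clock: 5.87
tcp_pos: [0.6063, 0.1807, 0.1148]
orientation: [2.63, 1.715, 0.002]
contact_force: [0.3, -3.7, 9.6]
grip_width: 0.0086
gripper_force: 61.7
clock: 6.28
tcp_pos: [0.6048, 0.181, 0.1145]
orientation: [2.943, 1.099, -0.002]
contact_force: [-4.2, -3.6, 12.8]
grip_width: 0.0086
gripper_force: 63.2
```

```bash
python3 -m crank '[[0,0,0,-0.14,-1],[0,0,0,-0.14,-1],[0,0,0,-0.14,-1],[0,0,0,-0.14,-1],[0,0,0,0,-1]]'; python3 -c "
from bench import r;print(r.get_obs()['moment'])";python3 -m crank '[[0,0,0,-0.14,-1],[0,0,0,-0.14,-1],[0,0,0,-0.14,-1],[0,0,0,-0.14,-1],[0,0,0,-0.14,-1],[0,0,0,0,-1]]';python3 -c "
from bench import r;print(r.get_obs()['moment'],r.get_obs()['joints'])"
```

```text
clock: 6.7
tcp_pos: [0.6039, 0.182, 0.1145]
orientation: [-3.111, -0.432, 0.005]
contact_force: [-8.0, -2.9, 16.9]
grip_width: 0.0084
gripper_force: 63.6
[-0.5039973   1.93582641  0.02850529]
clock: 7.2
tcp_pos: [0.6035, 0.1832, 0.1145]
orientation: [-3.111, 0.427, 0.007]
contact_force: [-7.8, 1.8, 18.4]
grip_width: 0.0087
gripper_force: 63.9
[0.14741844 2.33276584 0.12018883] [-0.99650003  0.71359478  0.893881    1.80442793 -0.67393364  0.96380827
 -1.65586364]
```

```bash
python3 -m crank '[[0,0,0.01,0,-1],[0,0,0.01,0,-1],[0,0,0,0,-1]]'; python3 -m crank '[[0,0,0,0,-0.4],[0,0,0,0,-0.4],[0,0,0,0,-0.4],[0,0,0,0,-0.4]]'; python3 -m crank '[[0,0,0.1,0,-0.4],[0,0,0.2,0,-0.4],[0,0,0.1,0,-0.4],[-0.1,0,0,0,-0.4],[-0.15,0,0,0,-0.4],[-0.15,0,0,0,-0.4],[-0.15,-0,0,0,0],[-0.1,-0,0,0,0]]'
python3 - <<'E'
from h import *
sc=(230,180,330,280);s=r.grab_frame("side");c=(170,170,310,270);t=r.grab_frame("top")
cv2.imwrite("pics/a5.png",np.hstack([crop(s,sc,4),cv2.resize(crop(t,c,4),None,fx=.7,fy=1)]));cv2.imwrite("pics/a5s.png",s);cv2.imwrite("pics/a5t.png",t)
E
```

```text
clock: 7.45
tcp_pos: [0.6031, 0.1828, 0.1173]
orientation: [-3.113, 0.42, 0.007]
contact_force: [-5.3, -0.8, 7.9]
grip_width: 0.0087
gripper_force: 62.4
clock: 7.78
tcp_pos: [0.6049, 0.182, 0.1173]
orientation: [3.113, -0.422, -0.001]
contact_force: [-0.1, -0.6, -0.6]
grip_width: 0.0256
gripper_force: 0.0
clock: 8.45
tcp_pos: [0.4723, 0.1814, 0.197]
orientation: [3.113, -0.423, -0.004]
contact_force: [0.4, 0.8, 0.6]
grip_width: 0.0427
gripper_force: 0.0
```

View pics/a5.png

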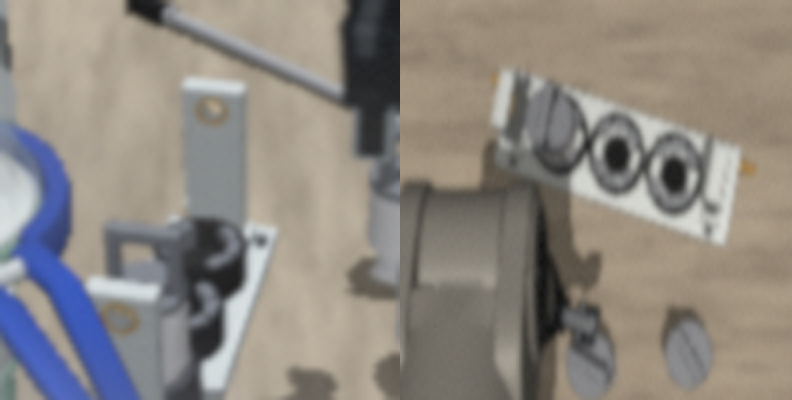

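Cartridge A sits locked in the left port, with its bail across the manifold. Next is B.

```bash
python3 -m crank '[[0,0,0,0.148,0],[0,0,0,0.148,0],[0,0,0,0.148,0],[0,0,0,0.148,0],[0,0,0,0.148,0],[0,0,0,0.148,0],[0,0,0,0.148,0],[0,0,0,0.148,0]]'; python3 -m crank '[[-0.11,-0.09,0,0.148,0],[-0.11,-0.09,0,0.148,0],[0,0,0,0.148,0],[0,0,0,0.142,0],[0,0,0,0,0],[0,0,0,0,0]]'
python3 - <<'E'
from h import *
s=r.grab_frame("side");c=(300,190,370,280)
im=crop(s,c,6); draw(im,"side",CART,(.4304,.1464,0,1.12),c,6); cv2.imwrite("pics/b1.png",np.hstack([im,crop(s,c,6)])[:, :840])
E
```

```text
clock: 9.22
tcp_pos: [0.4761, 0.1817, 0.1979]
orientation: [2.969, 1.026, 0.002]
contact_force: [-0.7, -0.0, 0.0]
grip_width: 0.0427
gripper_force: 0.0
clock: 9.72
tcp_pos: [0.4319, 0.1458, 0.198]
orientation: [2.665, 1.664, 0.002]
contact_force: [0.0, -0.5, -0.5]
grip_width: 0.0425
gripper_force: 0.0
```

View pics/b1.png

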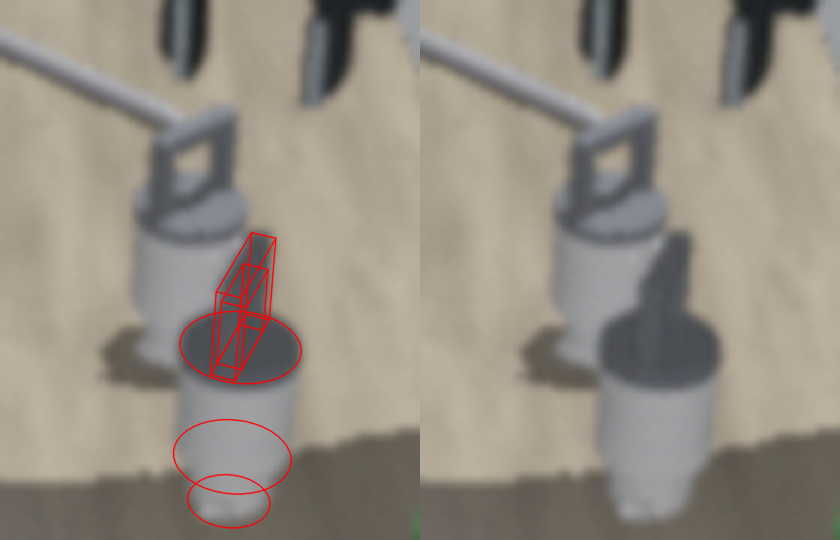

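B matches the model to about 1 mm, with its cap ellipse at x 180–300 in the left half of the crop. Descend, grip and lift.

```bash
python3 -m crank '[[-0.006,0,-0.15,0.02,0],[0,0,-0.15,0.02,0],[0,0,-0.15,0.02,0],[0,0,-0.055,0,0],[0,0,0,0,-1],[0,0,0,0,-1],[0,0,0,0,-1],[0,0,0,0,-1]]' 60;python3 -c "
from bench import r;print(r.get_obs()['moment'])"; python3 -m crank '[[0,0,0.2,0,-1],[0,0,0.2,0,-1],[0,0,0,0,-1],[0,0,0,0,-1]]'
python3 - <<'E'
from h import *
s=r.grab_frame("side");c=(290,170,380,280)
im=crop(s,c,5); cv2.imwrite("pics/b2.png",im)
E
```

```text
clock: 10.43
tcp_pos: [0.431, 0.1463, 0.0981]
orientation: [-2.622, -1.731, -0.004]
contact_force: [0.6, 0.6, -0.7]
grip_width: 0.009
gripper_force: 58.4
[ 0.10663054 -0.02329543  0.03462072]
clock: 10.77
tcp_pos: [0.4315, 0.1471, 0.1794]
orientation: [-2.62, -1.731, -0.011]
contact_force: [-0.3, -0.1, -2.0]
grip_width: 0.0086
gripper_force: 58.9
```

View pics/b2.png

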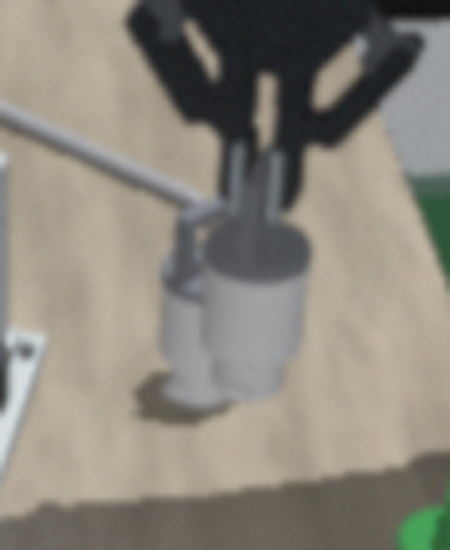

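```bash
python3 -m crank '[[0.087,-0.015,0,0.048,-1],[0.1,-0.017,0,0.048,-1],[0.1,-0.017,0,0.048,-1],[0.1,-0.017,0,0.048,-1],[0.1,-0.017,0,0,-1],[0.1,-0.017,0,0,-1],[0.1,-0.017,0,0,-1],[0.1,-0.018,0,0,-1]]'; python3 -m crank '[[0,0,0,0,-1],[0,0,0,0,-1],[0,0,0,0,-1]]'
python3 - <<'E'
from h import *
print(ray("side",full((259,248),(290,170),5),.161))
s=r.grab_frame("side");c=(230,150,330,250)
im=crop(s,c,6); cv2.imwrite("pics/b3.png",im)
E
```

```text
clock: 11.48
tcp_pos: [0.5871, 0.1185, 0.1749]
orientation: [-2.483, -1.923, 0.004]
contact_force: [0.8, -0.2, -0.7]
grip_width: 0.0088
gripper_force: 58.9
clock: 11.73
tcp_pos: [0.5859, 0.1186, 0.1754]
orientation: [-2.483, -1.923, 0.004]
contact_force: [-0.1, -0.4, -1.2]
grip_width: 0.0087
gripper_force: 58.9
[0.4311 0.1481 0.161 ]
```

View pics/b3.png

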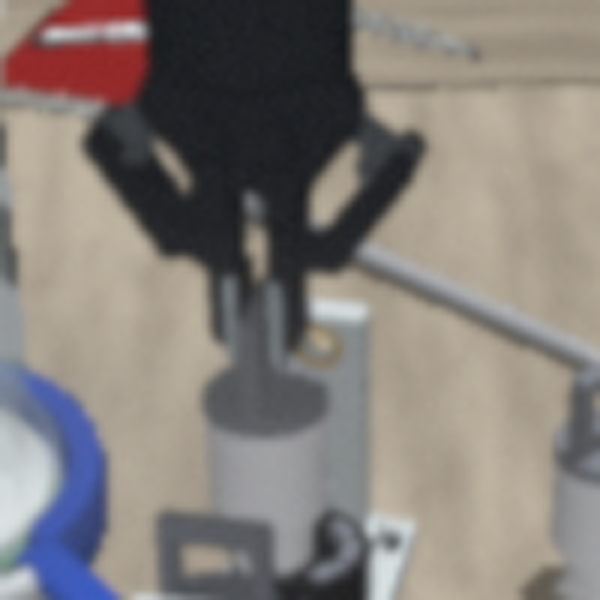

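The B-held picture shows the cartridge over the middle port, cap ellipse centred near (266,400), bail along the row. That was my 14th picture, so from here I rely on force readings and image code. Correct the offset and lower.

```bash
python3 -m crank '[[0.015,0.002,-0.05,0,-1],[0,0,-0.06,0,-1],[0,0,-0.04,0,-1],[0,0,-0.02,0,-1],[0,0,0,0,-1]]'; python3 -m crank '[[0,0,-0.015,0,-1],[0,0,-0.015,0,-1],[0,0,0,0,-1]]';python3 -m crank '[[0,0,-0.015,0,-1],[0,0,-0.015,0,-1],[0,0,0,0,-1]]'
```

```text
clock: 12.2
tcp_pos: [0.589, 0.1192, 0.141]
orientation: [-2.483, -1.924, 0.004]
contact_force: [-0.7, -0.1, -0.7]
grip_width: 0.0086
gripper_force: 58.9
clock: 12.45
tcp_pos: [0.5911, 0.1194, 0.1374]
orientation: [2.483, 1.924, 0.003]
contact_force: [-1.1, -0.2, 3.7]
grip_width: 0.0088
gripper_force: 59.5
clock: 12.7
tcp_pos: [0.5953, 0.1205, 0.1361]
orientation: [2.481, 1.923, 0.017]
contact_force: [-2.3, 2.7, 30.3]
grip_width: 0.0086
gripper_force: 63.4
```

```bash
python3 -m crank '[[0,0,0.03,0,-1],[0,0,0,0,-1]]';python3 -m crank '[[0.005,0,0,0,-1],[0,0,0,0,-1]]';python3 -m crank '[[0.005,0,0,0,-1],[0,0,0,0,-1]]'
```

```text
clock: 12.87
tcp_pos: [0.5914, 0.1193, 0.1383]
orientation: [2.483, 1.923, 0.005]
contact_force: [0.1, 0.2, -0.8]
grip_width: 0.0085
gripper_force: 59.1
clock: 13.03
tcp_pos: [0.5914, 0.1193, 0.1365]
orientation: [2.483, 1.924, 0.0]
contact_force: [-0.2, 0.4, 2.7]
grip_width: 0.0092
gripper_force: 59.6
clock: 13.2
tcp_pos: [0.5922, 0.1192, 0.1364]
orientation: [-2.483, -1.924, 0.001]
contact_force: [-0.7, 0.2, 2.3]
grip_width: 0.0087
gripper_force: 59.5
```

```bash
for i in 1; do python3 -m crank '[[0,-0.005,0,0,-1],[0,0,0,0,-1]]'; python3 -m crank '[[0,-0.005,0,0,-1],[0,0,0,0,-1]]';python3 -m crank '[[0,-0.005,-0.005,0,-1],[0,0,0,0,-1]]'; done | grep -E "tcp|contact"
```

```text
tcp_pos: [0.5921, 0.1183, 0.1365]
contact_force: [-0.4, 1.7, 2.0]
tcp_pos: [0.5922, 0.1175, 0.1367]
contact_force: [0.4, 1.7, 1.6]
tcp_pos: [0.5929, 0.1169, 0.1362]
contact_force: [0.3, 3.7, 5.3]
```

Blocked at the rim. I'll measure the held cartridge against the ports by edge profiles in the side image.

Run:
```python
from h import *
s=r.grab_frame("side"); cv2.imwrite("pics/b4s.png",s); t=r.grab_frame("top"); cv2.imwrite("pics/b4t.png",t)
def prof(im,P,w,name,half=1):
    u,v=proj("side",P)[0]; v=int(round(v)); g=cv2.cvtColor(im,cv2.COLOR_BGR2GRAY).astype(int)
    a=int(u)-w; print(name,"proj",np.round(u,1),v,"cols from",a,g[v-half:v+half+1,a:a+2*w+1].mean(0).astype(int))
o=r.get_obs();x,y,z=o["tcp_pos"]
for zz in(.066,.078): prof(s,[x,y,z-.0981+zz],18,"B %.3f"%zz)
s0=cv2.imread("pics/side0.png")
m=np.load("m.npy");PR=pose((m[0],m[1],0,m[2]),[(0,.064,.04),(0,0,.04),(0,-.064,.04)])
prof(s0,PR[2]-[0,0,.012],24,"right collar side0"); prof(s,PR[2],24,"right collar top now")
a5=cv2.imread("pics/a5s.png"); prof(a5,PR[0]+[0,0,-.017+.07],20,"A"); prof(a5,PR[0]+[0,0,-.017+.078],20,"A");prof(a5,PR[0]+[0,0,-.017+.117],20,"A bar")
```

```text
B 0.066 proj 271.3 234 cols from 253 [166 166 162 152 141 136 139 142 141 132 113  99  94  90  90  92  92  91
  93  92  94  95  98 102 106 113 119 127 130 121 109 109 115 124 130 135
 137]
B 0.078 proj 271.1 229 cols from 253 [168 167 165 165 164 162 160 158 149 121  96  89  87  86  88  91  93  92
  87  84  86  86  86  86  85  86  87  88  92 107 130 139 140 139 139 139
 138]
right collar side0 proj 279.9 244 cols from 255 [152 150 149 149 149 150 150 149 150 150 152 155 158 127  83  72  93 108
 109  94  71  56  51  50  50  51  64  81  96 102 101 100  92  74  59  67
 123 182 204 208 205 184 156 157 162 162 161 159 158]
right collar top now proj 279.9 240 cols from 255 [144 113  95  91  91 103 113 115 111 106 104 102 102  99  99  98  94  91
  90  92 117 146 156 156 153 148 141 126  91  62  66  92 118 126 110  94
 121 155 160 135 124 156 187 173 167 171 171 168 166]
A proj 266.4 254 cols from 246 [ 93  93  93  93  92  99 120 144 154 159 161 162 165 168 172 176 180 184
 189 190 192 194 182 151 126 116 114 111  99  87  79  57  47  64  89 115
 123 113  90  70  89]
A proj 266.3 251 cols from 246 [ 93  93  93  96 115 158 197 213 215 214 211 209 208 208 207 203 201 199
 193 188 186 187 185 167 132 101  88  88  86  79  70  54  56  85 104 107
  96  70  46  35  34]
A bar proj 265.7 237 cols from 245 [ 71  73  97 141 159 162 163 164 163 159 144 126 119 119 122 124 126 127
 128 127 130 132 135 138 140 141 141 134 131 124 115 109  97  80  59  48
  47  45  51  67  91]
```

```bash
(python3 -m crank '[[0,0,0.02,0,-1],[-0.01,0.014,0,0,-1],[0,0,-0.015,0,-1],[0,0,0,0,-1]]'; python3 -m crank '[[0,0.005,0,0,-1],[0,0,0,0,-1]]';python3 -m crank '[[0,0.005,0,0,-1],[0,0,0,0,-1]]';python3 -m crank '[[0,0.005,0,0,-1],[0,0,0,0,-1]]') | grep -E "tcp|contact"
```

```text
tcp_pos: [0.5906, 0.119, 0.1368]
contact_force: [1.2, 0.9, 3.5]
tcp_pos: [0.5905, 0.1198, 0.1368]
contact_force: [0.6, -0.1, 3.7]
tcp_pos: [0.5904, 0.1206, 0.1367]
contact_force: [-0.7, -0.7, 3.0]
tcp_pos: [0.5903, 0.1215, 0.1367]
contact_force: [0.8, -2.6, 2.6]
```

```bash
(python3 -m crank '[[0,0.005,0,0,-1],[0,0,0,0,-1]]';python3 -m crank '[[0,0.005,0,0,-1],[0,0,0,0,-1]]';python3 -m crank '[[0,0.005,0,0,-1],[0,0,0,0,-1]]';python3 -m crank '[[0,0.005,0,0,-1],[0,0,0,0,-1]]';python3 -c "
from bench import r;o=r.get_obs();print('contact',o['moment'])") | grep -E "tcp|contact"
```

```text
tcp_pos: [0.5899, 0.1234, 0.1363]
contact_force: [0.4, -0.1, 1.3]
tcp_pos: [0.59, 0.1246, 0.1363]
contact_force: [0.8, -1.3, -0.5]
tcp_pos: [0.5901, 0.1252, 0.1365]
contact_force: [0.5, -1.2, 0.2]
tcp_pos: [0.5902, 0.126, 0.1366]
contact_force: [0.0, -1.2, 0.0]
contact [-0.534816   -0.08423867  0.05319638]
```

```bash
(python3 -m crank '[[0,-0.007,-0.01,0,-1],[0,0,0,0,-1]]';python3 -m crank '[[0,0,-0.01,0,-1],[0,0,0,0,-1]]';python3 -m crank '[[0,0,-0.01,0,-1],[0,0,0,0,-1]]') | grep -E "tcp|contact"
```

```text
tcp_pos: [0.5905, 0.1245, 0.1347]
contact_force: [1.4, -0.3, -1.0]
tcp_pos: [0.5902, 0.1247, 0.1323]
contact_force: [1.0, -1.6, -0.9]
tcp_pos: [0.5902, 0.1246, 0.1303]
contact_force: [0.2, -1.4, -1.7]
```

It dropped into the mouth. On to the seat, then press.

```bash
(python3 -m crank '[[0,0,-0.02,0,-1],[0,0,-0.02,0,-1],[0,0,0,0,-1]]';python3 -m crank '[[0,0,-0.02,0,-1],[0,0,0,0,-1]]';python3 -m crank '[[0,0,-0.01,0,-1],[0,0,0,0,-1],[0,0,0,0,-1]]') | grep -E "tcp|contact"
```

```text
tcp_pos: [0.5901, 0.1246, 0.1221]
contact_force: [0.9, -0.9, 0.8]
tcp_pos: [0.5904, 0.1246, 0.1186]
contact_force: [0.6, -2.5, 4.7]
tcp_pos: [0.5907, 0.1246, 0.1172]
contact_force: [-0.4, -0.7, 6.3]
```

```bash
(python3 -m crank '[[0,0,-0.01,0,-1],[0,0,-0.008,0,-1],[0,0,0,0,-1]]';python3 -m crank '[[0.0018,-0.0013,0,-0.143,-1],[0.0018,-0.0013,0,-0.143,-1],[0.0018,-0.0013,0,-0.143,-1],[0,0,0,0,-1]]') | grep -E "tcp|contact|ori"
```

```text
tcp_pos: [0.5911, 0.1246, 0.1142]
orientation: [2.483, 1.924, 0.003]
contact_force: [-0.4, -0.9, 9.2]
tcp_pos: [0.5923, 0.1238, 0.1141]
orientation: [2.775, 1.472, 0.002]
contact_force: [-0.7, -0.7, 8.5]
```

```bash
(python3 -m crank '[[0.0018,-0.0013,0,-0.143,-1],[0.0018,-0.0013,0,-0.143,-1],[0.0018,-0.0013,0,-0.143,-1],[0.0018,-0.0013,0,-0.143,-1],[0,0,0,0,-1]]') | grep -E "tcp|contact|ori"
```

```text
tcp_pos: [0.5935, 0.1227, 0.1141]
orientation: [3.033, 0.817, 0.002]
contact_force: [-2.1, -1.1, 9.5]
```

Low lateral forces, so the arc compensation is right. Finish the turn.

```bash
(python3 -m crank '[[0.0003,-0.0022,0,-0.143,-1],[0.0003,-0.0022,0,-0.143,-1],[0.0003,-0.0022,0,-0.143,-1],[0.0003,-0.0022,0,-0.143,-1],[0,0,0,0,-1]]';python3 -m crank '[[0.0003,-0.0022,0,-0.143,-1],[0.0003,-0.0022,0,-0.143,-1],[0.0003,-0.0022,0,-0.143,-1],[0,0,0,-0.03,-1],[0,0,0,0,-1],[0,0,0,0,-1]]') | grep -E "tcp|contact|ori"
```

```text
tcp_pos: [0.5934, 0.1209, 0.114]
orientation: [3.139, 0.121, 0.001]
contact_force: [-1.9, -0.7, 10.8]
tcp_pos: [0.5931, 0.1197, 0.114]
orientation: [-3.111, 0.434, 0.001]
contact_force: [-2.6, -0.3, 11.4]
```

```bash
(python3 -m crank '[[0,0,0.01,0,-1],[0,0,0.01,0,-1],[0,0,0,0,-1]]'; python3 -m crank '[[0,0,0,0,-0.4],[0,0,0,0,-0.4],[0,0,0,0,-0.4],[0,0,0,0,-0.4],[0,0,0.1,0,-0.4],[0,0,0.2,0,-0.4],[0,0,0.12,0,-0.4],[0,0,0,0,-0.4]]'; python3 -m crank '[[-0.15,-0.05,0,0.137,0],[-0.15,-0.05,0,0.137,0],[-0.15,-0.05,0,0.137,0],[-0.15,-0.05,0,0.137,0],[-0.1,-0.1,0,0.137,0],[-0.08,-0.09,0,0.137,0],[0,0,0,0.137,0],[0,0,0,0.143,0]]'; python3 -m crank '[[0,0,0,0,0],[0,0,0,0,0]]') | grep -E "tcp|contact|ori"
python3 - <<'E'
from h import *
t=r.grab_frame("top");s=r.grab_frame("side");cv2.imwrite("pics/c1t.png",t);cv2.imwrite("pics/c1s.png",s)
# C cap: grey disc row/col profiles in top0 and side0
g=cv2.cvtColor(cv2.imread("pics/top0.png"),cv2.COLOR_BGR2GRAY).astype(int)
for P in([.437,.042,.08],[.4298,.1443,.08]):
    u,v=proj("top",P)[0]; ui,vi=int(round(u)),int(round(v)); print(np.round([u,v],2)); print(ui-14,g[vi-1:vi+2,ui-14:ui+15].mean(0).astype(int)); print(vi-14,g[vi-14:vi+15,ui-1:ui+2].mean(1).astype(int))
E
```

```text
tcp_pos: [0.5929, 0.1196, 0.1175]
orientation: [-3.111, 0.434, 0.001]
contact_force: [-2.1, -1.9, 5.1]
tcp_pos: [0.596, 0.1192, 0.2059]
orientation: [-3.109, 0.435, -0.011]
contact_force: [1.3, -0.4, 0.1]
tcp_pos: [0.4358, 0.0412, 0.2007]
orientation: [-3.003, -0.915, 0.001]
contact_force: [-0.1, -0.4, -0.2]
tcp_pos: [0.4371, 0.0419, 0.201]
orientation: [-3.007, -0.905, -0.0]
contact_force: [-0.3, 0.4, 0.9]
[272.76 258.35]
259 [146 145 145 143 133 123 127 134 135 134 132 130 130 130 125 119 117 125
 133 136 137 134 133 139 144 148 148 149 150]
244 [137 133 121  99  85  91 109 127 132 128 123 123 124 123 125 127 130 130
 132 134 134 132 134 137 142 145 143 142 140]
[237.15 261.11]
223 [149 148 148 148 146 141 129 126 129 128 129 128 126 122 118 114 108 100
  98  92  96 108 112 117 134 146 149 149 149]
247 [142 137 119  97  90  96 111 127 132 128 114  94  90 105 121 127 127 126
 131 134 133 133 131 134 139 139 136 135 137]
```

```bash
(python3 -m crank '[[0,0,-0.15,0,0],[0,0,-0.15,0,0],[0,0,-0.15,0,0],[0,0,-0.07,0,0],[0,0,0,0,-1],[0,0,0,0,-1],[0,0,0,0,-1],[0,0,0,0,-1]]' 60; python3 -m crank '[[0,0,0.2,0,-1],[0,0,0.2,0,-1],[0,0,0,0,-1],[0,0,0,0,-1]]') ;python3 - <<'E'
from h import *
s=r.grab_frame("side");cv2.imwrite("pics/c2s.png",s); g=cv2.cvtColor(s,cv2.COLOR_BGR2GRAY).astype(int)
x,y,z=r.get_obs()["tcp_pos"]
u,v=proj("side",[x,y,z-.097+.08])[0]; ui,vi=int(round(u)),int(round(v)); print(u,v)
for d in(6,12): print(ui-20,vi+d,g[vi+d,ui-20:ui+21])
print(vi-10,g[vi-10:vi+50,ui-7], g[vi-10:vi+50,ui+7])
E
```

```text
clock: 20.9
tcp_pos: [0.4381, 0.0418, 0.0981]
orientation: [3.007, 0.909, 0.003]
contact_force: [0.1, -0.0, -1.8]
grip_width: 0.0088
gripper_force: 58.7
clock: 21.23
tcp_pos: [0.4389, 0.0432, 0.1792]
orientation: [-3.004, -0.912, -0.009]
contact_force: [-1.2, 0.0, -1.5]
grip_width: 0.0089
gripper_force: 59.0
332.8651851564792 196.35262292919325
313 202 [156 165 167 167 167 166 162 159 152 140 129 125 122 116 107 101  97  97
  95  93  94  95  95  97 104 111 119 128 138 149 154 156 157 159 159 160
 159 160 161 163 165]
313 208 [158 156 151 144 140 136 122 111 107 112 124 135 141 146 150 153 154 156
 157 158 158 158 157 156 154 150 145 142 150 158 162 161 160 158 157 153
 152 154 158 161 160]
186 [ 86  86  83  82  81  81  82  79  78  77  76  77  78  78  81  91 116 135
 144 144 145 144 146 145 146 147 146 147 148 149 150 148 145 142 140 141
 144 148 153 161 166 170 172 173 173 173 172 172 171 171 169 166 165 164
 161 159 160 161 160 144] [101 104 106 111 118 122 124 125 122 103  85  79  79  81  89 106 128 140
 143 143 142 142 142 142 143 142 143 144 145 146 150 155 159 159 161 160
 160 158 158 160 160 162 162 162 163 164 163 165 166 168 169 170 171 169
 169 168 170 170 171 171]
```

```bash
(python3 -m crank '[[0.03,0.117,0,0.116,-1],[0.033,0.117,0,0.116,-1],[0.05,-0.013,0,0.116,-1],[0.1,-0.025,0,0.116,-1],[0.1,-0.025,0,0.116,-1],[0.1,-0.025,0,0.116,-1],[0.1,-0.025,0,0.116,-1],[0.1,-0.025,0,0.116,-1]]'; python3 -m crank '[[0.06,-0.018,0,0,-1],[0,0,0,0,-1],[0,0,0,0,-1],[0,0,0,0,-1]]')|grep -E "tcp|contact|ori"
python3 - <<'E'
from h import *
t=r.grab_frame("top");s=r.grab_frame("side");cv2.imwrite("pics/c3t.png",t);cv2.imwrite("pics/c3s.png",s)
E
```

```text
tcp_pos: [0.5596, 0.0603, 0.1754]
orientation: [-2.48, -1.925, 0.004]
contact_force: [0.4, -0.1, -0.7]
tcp_pos: [0.5703, 0.0571, 0.176]
orientation: [-2.485, -1.92, 0.004]
contact_force: [0.1, -0.2, -1.6]
```

```bash
(python3 -m crank '[[0.016,0.008,-0.05,0,-1],[0,0,-0.06,0,-1],[0,0,-0.05,0,-1],[0,0,-0.027,0,-1],[0,0,0,0,-1],[0,0,0,0,-1]]';python3 -m crank '[[0,0,-0.007,0,-1],[0,0,0,0,-1]]';python3 -m crank '[[0,0,-0.008,0,-1],[0,0,0,0,-1]]')|grep -E "tcp|contact"
```

```text
tcp_pos: [0.5746, 0.0587, 0.1391]
contact_force: [-0.2, -0.1, -1.5]
tcp_pos: [0.5753, 0.0588, 0.1385]
contact_force: [-0.1, 0.4, -0.4]
tcp_pos: [0.5751, 0.0589, 0.1368]
contact_force: [-0.2, 1.0, -1.7]
```

```bash
(python3 -m crank '[[0,0,-0.01,0,-1],[0,0,0,0,-1]]';python3 -m crank '[[0,0,-0.01,0,-1],[0,0,0,0,-1]]';python3 -m crank '[[0,0,-0.01,0,-1],[0,0,0,0,-1]]')|grep -E "tcp|contact"
```

```text
tcp_pos: [0.5749, 0.0589, 0.1345]
contact_force: [-0.3, -0.4, -0.8]
tcp_pos: [0.5748, 0.0589, 0.1324]
contact_force: [-0.2, -1.1, 0.0]
tcp_pos: [0.5748, 0.0589, 0.1304]
contact_force: [-1.0, 0.3, -2.0]
```

Straight in. Continue to the seat and press.

```bash
(python3 -m crank '[[0,0,-0.02,0,-1],[0,0,-0.02,0,-1],[0,0,0,0,-1]]';python3 -m crank '[[0,0,-0.02,0,-1],[0,0,-0.01,0,-1],[0,0,0,0,-1]]';python3 -m crank '[[0,0,-0.01,0,-1],[0,0,-0.008,0,-1],[0,0,0,0,-1]]')|grep -E "tcp|contact"
```

```text
tcp_pos: [0.5748, 0.0589, 0.1222]
contact_force: [-0.7, 0.4, 2.6]
tcp_pos: [0.5753, 0.0588, 0.1169]
contact_force: [-2.2, 0.8, 5.7]
tcp_pos: [0.5757, 0.0587, 0.1139]
contact_force: [-2.5, -0.6, 8.7]
```

```bash
(python3 -m crank '[[-0.002,0,0,-0.143,-1],[-0.002,0,0,-0.143,-1],[0,0,0,-0.143,-1],[0,0,0,-0.143,-1],[0,0,0,-0.143,-1],[0,0,0,0,-1]]';python3 -m crank '[[0,0,0,-0.143,-1],[0,0,0,-0.143,-1],[0,0,0,-0.143,-1],[0,0,0,-0.143,-1],[0,0,0,-0.143,-1],[0,0,0,0,-1]]')|grep -E "tcp|contact|ori"
```

```text
tcp_pos: [0.5751, 0.059, 0.1139]
orientation: [2.923, 1.15, 0.002]
contact_force: [-1.6, 1.3, 8.7]
tcp_pos: [0.5748, 0.059, 0.1139]
orientation: [3.128, 0.295, 0.001]
contact_force: [-2.6, 0.5, 10.5]
```

```bash
(python3 -m crank '[[0,0,0,-0.143,-1],[0,0,0,-0.143,-1],[0,0,0,-0.143,-1],[0,0,0,-0.143,-1],[0,0,0,-0.03,-1],[0,0,0,0,-1],[0,0,0,0,-1]]')|grep -E "tcp|contact|ori"
```

```text
tcp_pos: [0.5746, 0.059, 0.1139]
orientation: [-3.111, 0.436, -0.001]
contact_force: [-3.5, 1.0, 8.9]
```

```bash
(python3 -m crank '[[0,0,0.01,0,-1],[0,0,0.01,0,-1],[0,0,0,0,-1]]'; python3 -m crank '[[0,0,0,0,-0.4],[0,0,0,0,-0.4],[0,0,0,0,-0.4],[0,0,0,0,-0.4],[0,0,0.1,0,-0.4],[0,0,0.2,0,-0.4],[0,0,0.15,0,-0.4],[0,0,0,0,-0.4]]'; python3 -m crank '[[-0.15,0.0,0,0,0],[-0.15,0,0,0,0],[-0.15,0,0,0,0],[-0.1,0,0,0,0],[0,0,0,0,0]]') | grep -E "tcp|contact|ori"
python3 - <<'E'
from h import *
t=r.grab_frame("top");s=r.grab_frame("side");cv2.imwrite("pics/d1t.png",t);cv2.imwrite("pics/d1s.png",s)
t0=cv2.imread("pics/top0.png")
print("rod region diff top", np.abs(t[180:275,325:410].astype(int)-t0[180:275,325:410]).mean())
# candidate rods: dark grip
g=cv2.cvtColor(t,cv2.COLOR_BGR2GRAY)
mask=((g<60)).astype(np.uint8); mask[:, :310]=0; mask[:185]=0; mask[300:]=0;mask[:,435:]=0
n,l,st,ce=cv2.connectedComponentsWithStats(mask)
print([(st[i][:5],ce[i]) for i in range(1,n) if st[i][4]>8])
for p in((.606,.1827),(.589,.1207),(.574,.0587)):
    for im,nm in((s,"s"),):
        gg=cv2.cvtColor(im,cv2.COLOR_BGR2GRAY).astype(int)
        u,v=proj("side",[*p,.143])[0];ui,vi=int(round(u)),int(round(v)); print(nm,np.round([u,v],1),vi-6,gg[vi-6:vi+20,ui]); print(ui-16,gg[int(round(v))+2,ui-16:ui+17])
E
```

```text
tcp_pos: [0.5745, 0.059, 0.1177]
orientation: [-3.111, 0.436, -0.001]
contact_force: [-2.3, 0.6, 6.0]
tcp_pos: [0.5772, 0.0578, 0.2125]
orientation: [-3.11, 0.438, -0.012]
contact_force: [0.3, -1.0, 0.6]
tcp_pos: [0.4598, 0.0587, 0.2058]
orientation: [-3.109, 0.439, 0.008]
contact_force: [-0.5, -0.3, -0.6]
rod region diff top 1.2411145510835913
[(array([427, 185,   5,   8,  19], dtype=int32), array([428.8947, 188.4737])), (array([389, 195,  12,  11,  62], dtype=int32), array([394.9032, 200.0484]))]
s [264.8 236.3] 230 [ 93  93  93  94  92 101 121 130 113  96  93 107 126 138 139 137 135 136
 134 136 150 191 214 211 192 160]
249 [156 160 161 161 160 156 140 113  99  99 102 105 107 108 110 110 113 116
 122 125 127 128 128 128 128 121 110 113 119 119 116 114 103]
s [272.4 220.9] 215 [ 91  92  91  92  98 115 128 126 108  94  91  99 118 136 138 131 123 109
  99 102  97 103 124 128 111  94]
256 [163 163 162 160 157 155 147 124 103  97  96  97 100 102 104 105 108 110
 111 111 115 118 121 122 119 102  89  85  85  86  87  87  97]
s [278.4 207.1] 201 [205 175 147 136 133 131 134 125 107  96 108 126 133 135 136 137 135 136
 134 131 132 132 121 102  94  94]
262 [171 169 168 167 168 166 163 154 123 100  95  97  97  99 101 103 107 108
 110 111 108  99  92  90  91 101 123 131 130 138 150 155 158]
```

All three bails stand at the same locked height in the side image (front-edge rows sit about 2.3 px below prediction for each). Now the rod, measured in both views by code.

```bash
cat > rod.py <<'E'
from h import *
import sys
def strip(im,n,A,B,z,L=340,W=40):   # straightened view on plane z, 1 px=1mm, along A->B starting 20 mm before A
    d=(B-A)/np.linalg.norm(B-A); nn=np.array([-d[1],d[0]])
    s=np.arange(L)-20; w=np.arange(W)-W/2
    P=A[None,None]+d*(s[None,:,None]*1e-3)+nn*(w[:,None,None]*1e-3)
    X=np.concatenate([P,np.full(P.shape[:2]+(1,),z)],2).reshape(-1,3)
    uv=proj(n,X).reshape(W,L,2).astype(np.float32)
    return cv2.remap(cv2.cvtColor(im,cv2.COLOR_BGR2GRAY),uv[...,0],uv[...,1],cv2.INTER_CUBIC).astype(int)
if __name__=="__main__":
    A,B=ray("top",(335,263),.009)[:2],ray("top",(399,196),.009)[:2]
    for n in("top","side"):
        S=strip(cv2.imread(f"pics/d1{n[0]}.png"),n,A,B,.009)
        print(n,"across near nose",S[:,50:90].mean(1).astype(int),"\nacross far",S[:,190:230].mean(1).astype(int),"\ngrip",S[:,275:300].mean(1).astype(int))
        print("along",S[16:24].mean(0).astype(int)[::3])
    print(A,B)
E
python3 rod.py
```

```text
top across near nose [138 138 138 138 138 138 138 138 138 138 138 137 137 138 139 140 142 145
 148 149 147 144 138 130 124 118 115 115 118 123 128 133 136 138 140 141
 141 142 142 142] 
across far [140 141 140 140 141 141 140 140 139 138 137 136 135 135 136 138 141 143
 144 144 142 138 133 126 119 114 112 113 116 122 129 134 139 142 144 145
 145 145 145 145] 
grip [142 143 143 143 142 140 135 129 121 110  98  84  72  60  51  45  40  37
  35  34  34  34  34  34  35  38  42  49  59  71  84  96 107 117 126 132
 136 139 140 141]
along [142 143 140 136 135 136 136 139 144 146 147 146 145 145 145 144 143 143
 143 142 143 144 144 144 145 144 142 141 142 142 143 142 142 143 144 143
 143 143 144 143 142 143 143 144 145 144 143 144 142 143 142 140 141 141
 141 140 141 141 141 140 140 140 140 140 139 138 139 139 139 139 138 139
 139 140 140 140 139 138 140 139 139 140 139 139 138 134 132 130 112  76
  48  37  36  37  36  35  35  36  35  33  34  33  41  66 104 129 140 144
 148 149 150 149 148 148]
side across near nose [157 157 158 158 159 160 161 162 163 165 166 166 167 167 166 164 161 158
 154
[... 238 characters left out ...]
23 129
 136 142 147 151] 
grip [ 94  86  78  71  65  59  54  50  47  44  42  40  38  36  34  32  30  28
  27  25  24  23  23  23  24  26  29  32  37  42  48  55  62  71  80  90
  99 109 118 126]
along [163 160 154 152 157 160 158 154 151 149 148 148 148 148 148 148 148 147
 145 145 146 146 146 145 145 145 144 144 143 143 144 143 142 143 143 142
 142 142 141 141 141 140 139 139 139 139 139 138 138 137 137 137 137 137
 136 135 135 135 135 135 135 134 133 134 133 132 132 132 132 132 132 131
 131 130 130 130 130 130 129 128 129 128 128 128 128 126 124 120 115 101
  78  52  34  26  25  24  24  24  23  23  25  29  38  57  84 115 140 158
 166 169 170 170 170 171]
[ 0.4219 -0.1456] [ 0.6254 -0.3472]
```

```bash
(python3 -m crank '[[0,0,0,0.146,0],[0,0,0,0.146,0],[0,0,0,0.146,0],[0,0,0,0.146,0],[0,0,0,0.146,0],[0,0,0,0.146,0],[0,0,0,0.146,0],[0,0,0,0.146,0]]'; python3 -m crank '[[0,0,0,0.146,0],[0,0,0,0.146,0],[0,0,0,0.146,0],[0.06,-0.16,0,0.146,0],[0.06,-0.16,0,0.146,0],[0.06,-0.16,0,0.146,0],[0.06,-0.16,0,0.146,0],[0.06,-0.16,0,0.146,0]]'; python3 -m crank '[[0.06,-0.16,0,0.146,0],[0.06,-0.16,0,0.146,0],[0.06,-0.16,0,0.146,0],[0.06,-0.16,0,0.146,0],[0.06,-0.16,0,0.146,0],[0.06,-0.16,0,0.146,0],[0.06,-0.16,0,0.146,0],[0,0,0,0,0]]'; python3 -m crank '[[0,0,0,0,0],[0,0,0,0,0]]')|grep -E "tcp|contact|ori"
python3 - <<'E'
from h import *
t=r.grab_frame("top");s=r.grab_frame("side");cv2.imwrite("pics/d2t.png",t);cv2.imwrite("pics/d2s.png",s)
s0=cv2.imread("pics/d1s.png")
d=np.abs(s.astype(int)-s0).mean(2)[170:235,255:335]; print("rod diff",d.mean(),d.max()); print(r.get_obs()["joints"])
E
```

```text
tcp_pos: [0.4656, 0.0588, 0.2075]
orientation: [2.979, 0.993, 0.002]
contact_force: [0.9, 0.6, 0.0]
tcp_pos: [0.5256, -0.1024, 0.207]
orientation: [2.234, 2.208, 0.001]
contact_force: [1.1, 1.1, -0.4]
tcp_pos: [0.6078, -0.3339, 0.2068]
orientation: [1.204, 2.899, -0.007]
contact_force: [-1.0, -0.4, 1.3]
tcp_pos: [0.6082, -0.3247, 0.2062]
orientation: [-1.205, -2.9, -0.001]
contact_force: [0.5, -0.6, 0.5]
rod diff 27.159423076923076 138.66666666666666
[ 0.0007  0.5832  0.5987  1.5722 -0.3571  1.0983  1.4729]
```

Run:
```python
from rod import *
A,B=ray("top",(335,263),.009)[:2],ray("top",(399,196),.009)[:2]
S0=strip(cv2.imread("pics/d1s.png"),"side",A,B,.009);S1=strip(cv2.imread("pics/d2s.png"),"side",A,B,.009)
print(np.abs(S1-S0)[8:34].mean(0).astype(int)[::6])
T0=strip(cv2.imread("pics/d1t.png"),"top",A,B,.009);T1=strip(cv2.imread("pics/d2t.png"),"top",A,B,.009)
print(np.abs(T1-T0)[8:34].mean(0).astype(int)[::6])
```

```text
[  6  20  28  32  30  25  29  30  31  31  30  29  32  33  37  39  39  35
  33  37  37  39  39  37  36  34  33  36  35  35  36  40  40  41  42  41
  40  42  43  42  40  41  48  56  65  70  66  68  74  89 101  92  63  28
   6   1   1]
[ 5  7 12 17 13 11 12 13 13 13 13 12 12 12 13 15 17 15 13 13 15 15 14 13
 13 10 10  8  9  9 14 12 15 15 16 17 17 15 18 18 17 16 14 21 37 80 80 48
 34 35 39 59 28  7  6  4 16]
```

The rod was knocked. Find its new pose from the side view difference.

Run:
```python
import cv2,numpy as np
a=cv2.cvtColor(cv2.imread("pics/d1s.png"),6).astype(int);b=cv2.cvtColor(cv2.imread("pics/d2s.png"),6).astype(int)
d=b-a
print("side d2-d1: # darker, + brighter; rows 150..240, cols 225..350")
for v in range(150,240,2): print(v,"".join("#" if d[v,u]<-25 else "+" if d[v,u]>25 else "." for u in range(225,350)))
```

```text
side d2-d1: # darker, + brighter; rows 150..240, cols 225..350
150 ...........................................................................................+++++++++++++++++++...............
152 ............................................................................................++++++++++++++++++...............
154 ..........................................................................................+++++++++++++++++++................
156 ..........................................................................................+++++++++++++++++++................
158 ..........................................................................................+++++++++++++++++++................
160 ..........................................................................................++++++++++++++++++.................
162 ..........................................................................................++++++++++++++++++.................
164 ..........................................................................................+++++++++++++++++................
[... 4112 characters left out ...]
##################################................
230 .................................................++.................#########################################################
232 ................................................+++++......................##################################################
234 ................................................+++++........................################################################
236 ...............................................................................##############################################
238 ..................................................................................###########################################
```

```bash
cat > rod2.py <<'E'
from rod import *
from scipy.optimize import minimize, brute
A,B=ray("top",(335,263),.009)[:2],ray("top",(399,196),.009)[:2]; M=A+(B-A)*.5
def AB(p):
    c,s=np.cos(p[2]),np.sin(p[2]); R=np.array([[c,-s],[s,c]]); t=np.array(p[:2])
    return M+R@(A-M)+t, M+R@(B-M)+t
def zn(S0,S1):
    a=S0-S0.mean();b=S1-S1.mean(); return (a*b).sum()/np.sqrt((a*a).sum()*(b*b).sum())
def solve(new,cams,old="d1"):
    I0={n:strip(cv2.imread(f"pics/{old}{n[0]}.png"),n,A,B,.009)[:,8:325] for n in cams}
    I1={n:cv2.imread(f"pics/{new}{n[0]}.png") for n in cams}
    f=lambda p:-sum(zn(I0[n],strip(I1[n],n,*AB(p),.009)[:,8:325]) for n in cams)
    g=brute(f,((-.06,.06),(-.06,.06),(-.2,.2)),Ns=17,finish=None)
    b=min((minimize(f,g+np.array(e),method="Nelder-Mead",options=dict(initial_simplex=g+np.array([[0,0,0],[.005,0,0],[0,.005,0],[0,0,.03]]),xatol=1e-5,fatol=1e-5)) for e in([0,0,0],)),key=lambda q:q.fun)
    return b.x,b.fun
if __name__=="__main__":
    for cams in(["side"],["side","top"],["top"]):
        p,f=solve(sys.argv[1],cams); a,b=AB(p); d=(a-b)/np.linalg.norm(a-b)
        print(cams,p,f,"nose",a,"dir deg",np.degrees(np.arctan2(d[1],d[0])),"grip",np.array([.6124,-.3335])-M@np.eye(2)+M if 0 else b+(np.array([0,0])), "gripc",a-d*.2675)
E
python3 rod2.py d2
```

```text
['side'] [-0.0211 -0.0138  0.0076] -0.9929050332629064 nose [ 0.4    -0.1602] dir deg 135.72052617149564 grip [ 0.605  -0.3602] gripc [ 0.5915 -0.347 ]
['side', 'top'] [-0.0218 -0.0149  0.0056] -1.942674116495027 nose [ 0.3995 -0.1611] dir deg 135.60247566232795 grip [ 0.6042 -0.3615] gripc [ 0.5906 -0.3483]
['top'] [-0.0226 -0.015   0.0072] -0.9638881087013997 nose [ 0.3985 -0.1614] dir deg 135.69925674224325 grip [ 0.6035 -0.3614] gripc [ 0.59   -0.3482]
```

```bash
(python3 -m crank '[[-0.086,-0.115,0,0.017,0],[0,0,-0.18,0,0],[0,0,-0.18,0,0],[0,0,-0.18,0,0],[0,0,-0.18,0,0],[0,0,-0.15,0,0],[0,0,-0.05,0,0],[0,0,0,0,0]]' 100; python3 -m crank '[[0,0,0,0,0],[0,0,0,0,0]]')|grep -E "tcp|contact|ori|width"
```

```text
tcp_pos: [0.5896, -0.3448, 0.0204]
orientation: [-1.179, -2.906, -0.002]
contact_force: [0.1, -0.1, 0.7]
grip_width: 0.0428
tcp_pos: [0.5924, -0.3481, 0.0256]
orientation: [1.181, 2.907, -0.001]
contact_force: [-0.1, -0.4, 0.5]
grip_width: 0.0428
```

```bash
(python3 -m crank '[[-0.005,0,-0.06,0,0],[0,0,-0.045,0,0],[0,0,0,0,0],[0,0,0,0,0]]' 100; python3 -m crank '[[0,0,0,0,-1],[0,0,0,0,-1],[0,0,0,0,-1],[0,0,0,0,-1]]')|grep -E "tcp|contact|ori|width|grip"
```

```text
tcp_pos: [0.5893, -0.3471, 0.0015]
orientation: [-1.183, -2.909, -0.0]
contact_force: [0.3, -0.3, 0.5]
grip_width: 0.0426
gripper_force: 0.0
tcp_pos: [0.59, -0.3478, 0.0028]
orientation: [1.183, 2.91, -0.0]
contact_force: [-0.7, 0.1, 4.5]
grip_width: 0.0157
gripper_force: 97.9
```

Rod gripped. Lift to bore height, turn it parallel to the row, and bring it up to the right bracket.

```bash
(python3 -m crank '[[0,0,0.18,0,-1],[0,0,0.18,0,-1],[0,0,0.187,0,-1],[0,0,0,-0.148,-1],[0,0,0,-0.148,-1],[0,0,0,-0.148,-1],[0,0,0,-0.148,-1],[0,0,0,-0.148,-1]]'; python3 -m crank '[[0,0,0,-0.148,-1],[0,0,0,-0.148,-1],[0,0,0,-0.148,-1],[0,0,0,-0.154,-1],[-0.13,0.081,0,0,-1],[-0.13,0.081,0,0,-1],[-0.13,0.081,0,0,-1],[-0.132,0.082,0,0,-1]]'; python3 -m crank '[[0,0,0,0,-1],[0,0,0,0,-1],[0,0,0,0,-1]]') |grep -E "tcp|contact|ori|width"
python3 - <<'E'
from rod import *
t=r.grab_frame("top");s=r.grab_frame("side");cv2.imwrite("pics/e1t.png",t);cv2.imwrite("pics/e1s.png",s)
o=r.get_obs();x,y,z=o["tcp_pos"]; a=np.array([.2496,.968]); print(o["joints"])
A=np.array([x,y])+a*.277;B=np.array([x,y])
for n,im in(("top",t),("side",s)):
    S=strip(im,n,A,B,z+.0062,L=260,W=50)
    for k in(25,45,70,100,150): print(n,k-20,S[:,k-4:k+5].mean(1).astype(int))
    print("along",S[20:30].mean(0).astype(int)[:60:2])
E
```

```text
tcp_pos: [0.5898, -0.3472, 0.1114]
orientation: [1.974, 2.444, 0.0]
contact_force: [0.3, -0.2, -1.4]
grip_width: 0.0155
tcp_pos: [0.4841, -0.2817, 0.1111]
orientation: [-2.483, -1.924, 0.001]
contact_force: [1.4, -1.2, -0.5]
grip_width: 0.0155
tcp_pos: [0.4864, -0.2825, 0.1119]
orientation: [2.482, 1.924, 0.001]
contact_force: [0.1, -1.2, -1.1]
grip_width: 0.0152
[-0.2184  0.5915  0.8627  1.9731 -0.5986  0.85    0.722 ]
top 5 [160 159 158 157 156 156 156 157 157 158 159 160 160 159 158 156 154 151
 148 145 143 142 142 141 139 135 128 120 113 108 106 108 112 118 124 130
 134 137 138 139 140 142 145 148 151 152 153 152 152 151]
top 25 [162 162 162 161 160 158 156 154 152 151 151 151 151 150 150 149 147 145
 144 144 145 148 152 156 157 154 150 142 133 125 120 118 120 125 132 139
 144 148 150 152 153 153 154 154 155 155 155 154 153 153]
top 50 [148 150 152 153 153 153 154 154 153 152 151 149 148 145 142 140 138 136
 137 138 142 147 152 155 156 154 149 142 133 126 120 118 121 127 134 140
 145 149 151 152 153 153 152 152 152 153 152 152 152 151]
top 80 [ 82  81  82  82  84  85  86  86  86 
[... 946 characters left out ...]
 88  91  96 105
 115 128 141 151 160 167 170 171 169 165 156 144 131 117 105  97  92  89
  89  90  91  92  92  91  91  91  92  92  92  92  92  92]
side 80 [150 148 147 146 146 146 145 146 146 146 147 147 146 146 146 144 143 142
 141 142 146 152 159 165 170 172 171 169 164 159 154 151 148 147 147 148
 149 150 151 153 154 155 157 157 159 159 160 161 162 163]
side 130 [162 161 160 159 158 158 158 159 160 161 162 163 164 163 161 158 153 146
 138 128 118 110 104 102 102 104 107 111 117 125 132 140 148 154 160 165
 166 168 168 167 166 165 164 162 161 160 158 157 156 155]
along [119 128 139 148 163 177 190 201 206 207 205 200 189 178 169 161 158 156
 156 158 159 160 160 159 160 160 159 160 159 160]
```

```bash
(python3 -m crank '[[0.01,0.0387,0,0,-1],[0.008,0.0387,0,0,-1],[0.009,0.0387,0,0,-1],[0,0,0,0,-1]]'; python3 -m crank '[[0.006,0.023,0,0,-1],[0.006,0.023,0,0,-1],[0,0,0,0,-1]]') |grep -E "tcp|contact"
```

```text
tcp_pos: [0.4918, -0.2567, 0.1111]
contact_force: [-0.7, -0.0, -1.3]
tcp_pos: [0.4938, -0.2488, 0.1115]
contact_force: [0.4, 0.8, -0.5]
```

In the right bore with no resistance. Push on.

```bash
(python3 -m crank '[[0.0125,0.0484,0,0,-1],[0.0125,0.0484,0,0,-1],[0.0125,0.0484,0,0,-1],[0,0,0,0,-1]]'; python3 -m crank '[[0.0125,0.0484,0,0,-1],[0.0125,0.0484,0,0,-1],[0.0125,0.0484,0,0,-1],[0.0125,0.0484,0,0,-1],[0,0,0,0,-1]]';python3 -m crank '[[0.0125,0.0484,0,0,-1],[0.0125,0.0484,0,0,-1],[0.0125,0.0484,0,0,-1],[0.0125,0.0484,0,0,-1],[0,0,0,0,-1]]') |grep -E "tcp|contact"
```

```text
tcp_pos: [0.5018, -0.2178, 0.1112]
contact_force: [1.2, 1.2, -0.2]
tcp_pos: [0.5117, -0.1793, 0.1112]
contact_force: [0.7, 1.0, 0.7]
tcp_pos: [0.5217, -0.1406, 0.1112]
contact_force: [0.6, 0.5, -1.0]
```

```bash
(python3 -m crank '[[0.0125,0.0484,0,0,-1],[0.0125,0.0484,0,0,-1],[0.0125,0.0484,0,0,-1],[0.0125,0.0484,0,0,-1],[0,0,0,0,-1]]'; python3 -m crank '[[0.0125,0.0484,0,0,-1],[0.0125,0.0484,0,0,-1],[0.0125,0.0484,0,0,-1],[0.0125,0.0484,0,0,-1],[0,0,0,0,-1]]';python3 -m crank '[[0.008,0.03,0,0,-1],[0.008,0.03,0,0,-1],[0,0,0,0,-1]]') |grep -E "tcp|contact"
```

```text
tcp_pos: [0.5316, -0.1018, 0.1112]
contact_force: [-0.0, 0.7, 0.3]
tcp_pos: [0.5415, -0.063, 0.1111]
contact_force: [0.7, 1.1, -0.6]
tcp_pos: [0.5443, -0.0527, 0.1114]
contact_force: [0.0, 0.1, -0.5]
```

```bash
(python3 -m crank '[[0.008,0.03,0,0,-1],[0.008,0.03,0,0,-1],[0,0,0,0,-1]]'; python3 -m crank '[[0.008,0.03,0,0,-1],[0.007,0.03,0,0,-1],[0,0,0,0,-1]]';python3 -m crank '[[0.0035,0.0145,0,0,-1],[0.0035,0.0145,0,0,-1],[0,0,0,0,-1],[0,0,0,0,-1]]') |grep -E "tcp|contact"
```

```text
tcp_pos: [0.5476, -0.0407, 0.1115]
contact_force: [0.6, 0.1, -0.0]
tcp_pos: [0.5507, -0.0284, 0.1115]
contact_force: [0.9, 1.1, -0.4]
tcp_pos: [0.5516, -0.0239, 0.1115]
contact_force: [-0.1, 0.3, -0.3]
```

```bash
for k in 1; do python3 -m crank '[[0.0025,0.01,0,0,-1],[0,0,0,0,-1]]'; python3 -m crank '[[0.0025,0.01,0,0,-1],[0,0,0,0,-1]]'; python3 -m crank '[[0.0025,0.01,0,0,-1],[0,0,0,0,-1]]'; done |grep -E "tcp|contact"
```

```text
tcp_pos: [0.552, -0.0225, 0.1116]
contact_force: [0.1, -0.6, 0.8]
tcp_pos: [0.552, -0.0224, 0.1116]
contact_force: [-1.2, -5.1, -1.0]
tcp_pos: [0.5519, -0.0224, 0.1116]
contact_force: [-2.3, -9.8, -0.4]
```

The collar has met the bracket (10 N, at the expected place). Relax, release, retreat and check.

```bash
(python3 -m crank '[[-0.003,-0.013,0,0,-1],[0,0,0,0,-1]]'; python3 -m crank '[[0,0,0,0,-0.2],[0,0,0,0,-0.2],[0,0,0,0,-0.2],[0,0,0,0,0],[0,0,0,0,0],[0,0,0.05,0,0],[0,0,0.1,0,0],[0,0,0.2,0,0]]'; python3 -m crank '[[0,0,0.2,0,0],[-0.15,-0.1,0.1,0,0],[-0.15,-0.15,0,0,0],[0,-0.2,0,0,0],[0,-0.2,0,0,0],[0,0,0,0,0],[0,0,0,0,0]]') |grep -E "tcp|contact|width"
python3 - <<'E'
from rod import *
t=r.grab_frame("top");s=r.grab_frame("side");cv2.imwrite("pics/f1t.png",t);cv2.imwrite("pics/f1s.png",s)
d=np.load("m.npy"); Q=(d[0],d[1],0,d[2]); s0=cv2.imread("pics/d1s.png")
a=np.array([.2496,.968]); c=np.array(Q[:2])
print("nose px",proj("side",pose(Q,[(0,.131,.118),(0,.117,.118)])), "grip px top",proj("top",pose(Q,[(0,-.169,.118),(0,-.146,.118),(0,-.123,.118),(0,-.117,.118)])))
for n,im in(("top",t),("side",s),("old side",s0)):
    S=strip(im,n[-4:].strip() if n!="top" else n,c+a*.150,c-a*.2,.118,L=400,W=24)
    print(n,"along from y_m=+170 to -230, 4mm",S[8:16].mean(0).astype(int)[::4])
S=strip(t,"top",c+a*.150,c-a*.2,.118,L=400,W=50); print("grip across",S[:,300:335].mean(1).astype(int)); print("gap between bails",S[:,133:143].mean(1).astype(int),S[:,197:207].mean(1).astype(int))
print(r.get_obs()["joints"])
E
```

```text
tcp_pos: [0.552, -0.0224, 0.1116]
contact_force: [-1.9, -5.0, 0.6]
grip_width: 0.0155
tcp_pos: [0.55, -0.0203, 0.1799]
contact_force: [0.6, 1.6, 0.8]
grip_width: 0.0428
tcp_pos: [0.4921, -0.1537, 0.2426]
contact_force: [0.3, 0.4, 0.4]
grip_width: 0.0427
nose px [[257.8661 263.138 ]
 [259.6546 259.1399]] grip px top [[303.1352 219.0629]
 [295.1865 217.088 ]
 [287.2482 215.1157]
 [285.1791 214.6017]]
top along from y_m=+170 to -230, 4mm [147 147 147 147 147 148 147 146 147 145 140 141 165 193 203 193 149 133
 139 139 140 140 141 133 125 124 106 122 142 144 143 144 143 144 147 147
 142 144 144 138 130 129 124 131 142 146 145 144 145 149 149 143 144 145
 147 144 130 129 128 132 144 147 146 147 148 146 143 153 184 209 216 199
 160 107  57  45  45  44  45  45  45  46  46  46  55  77  87  88  88  87
  85  84  82  82  83  79  81  81  83  81]
side along from y_m=+170 to -230, 4mm [101  92  91  92  91  91  90  92 100 114 137 155 161 160 142 115 120 145
 181 209 213 200 174 161 157 139 111 107 127 143 123  96  98 118 134 143
 154 159 159 159 156 142 119 111 131 149 142 113  97 104 123 138 147 1
[... 639 characters left out ...]

grip across [113 114 114 115 115 116 117 118 119 119 120 120 118 115 110 102  91  80
  70  61  55  50  48  46  46  45  44  43  41  40  39  41  44  50  59  69
  81  93 102 111 117 122 125 128 131 134 136 138 139 139]
gap between bails [ 95  95  94  94  97  98  99 103 108 113 120 128 135 141 146 148 148 146
 143 141 141 142 144 148 150 151 150 146 140 133 125 117 113 113 117 124
 133 144 154 164 174 181 189 194 198 200 198 196 190 182] [133 126 121 116 112 111 109 107 108 108 107 108 108 108 111 115 118 121
 125 127 131 136 141 146 151 152 151 148 143 135 129 123 120 122 129 139
 151 163 175 184 192 199 203 205 206 207 206 203 197 190]
[-0.7163  0.3512  1.1236  1.9688 -0.3673  1.0462  0.3201]
```

The nose shows beyond the left bracket out to y_m of about +131 mm, and the grip spans −123 to −170 mm: the rod is home, and the robot is clear.

```bash
python3 -m crank '[[0,0,0,0,0],[0,0,0,0,0],[0,0,0,0,0]]'|grep -E "clock|contact"; python3 -c "
from bench import r
print(r.hand_in())"
```

```text
clock: 38.87
contact_force: [0.4, -1.1, 0.6]
the job is handed in; nothing more can be done
None
```

I put all three cartridges in their ports and turned them to lock, then pushed the rod home through both brackets and released everything. I handed the job in at 38.9 s; no verdict came back, and after my 14-picture limit I checked the second and third cartridges and the rod only by force readings and image code.

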